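# Fit the sample plate to the reflectance analyser

## Task

Fit the blue-gripped sample plate to the white analyser: swing its red-knobbed latch wide open, clear of the seat, tuck the plate's thin toe edge under the steel lip with the other end still raised, then gently lower that end until the plate lies fully home and flush. Swing the latch fully back over the plate's heel and let go, leaving the yellow-gripped plate and everything else on the bench as it was.

Things in the scene. Friction and masses are not known exactly. Their poses are not given: they have to be found in the camera images.
- analyser: White box with dark base, fixed: 255 long x 170 wide, its top deck 85 above the bench. Origin on the bench straight below the seat centre; x along the seat towards the steel lip, y across, z up. The box runs from x = -155 to +100 and y = -85 to +85
- seat (a point): Centre of the floor of the plate seat in the analyser's top, 79 above the bench; same axes as the analyser. The seat is a pocket 113 long (x from -56.5 to +56.5), 84 wide and 6 deep, flat-floored
- lip (a point): Middle of the lower front edge of the fixed steel lip that overhangs the seat's +x end: seat x = 47.5, 7 above the seat floor; same axes. The lip is 80 wide, 3.5 thick and covers the last 9 of the pocket, which ends at x = 56.5; its steel strip goes on to x = 77.5, top 4.5 above the deck
- plate_grip (a point): Centre of the blue grip lug on the plate to be fitted. Lug 12 thick (x), 46 long (y), 30 high, so this point is 15 above the plate's top, 21 above its underside. Axes: x towards the toe, y along the lug, z up. The toe is 75 ahead of this point, the heel 35 behind
- plate: The plate to be fitted: aluminium, 110 (x) x 80 (y) x 6 thick, 0.12 to 0.24 kg, with a round window 36 across; its last 10 at the toe (+x end) are a tongue only 4 thick, flush underneath. Origin at the centre of its underside, 20 ahead of and 21 below plate_grip; same axes. Starts flat in the grey tray
- plate_toe (a point): Middle of the lower toe edge of the plate to be fitted, 75 ahead of and 21 below plate_grip; same axes
- latch (a joint): Angle of the swing latch about its upright pivot. 0 (a stop): the nose points into the seat and covers the plate's heel. It grows as the red knob swings clockwise seen from above, to the seat's +y side, up to a stop at 1.65; the nose is clear of the seat from 0.9, but the knob is clear of a plate coming in only near the stop. It stays where left and needs about 1 N at the knob. Starts between 0 and 0.35
- latch_pivot (a point): Axis of the latch at deck height, 86.5 from the seat centre on the side away from the lip (seat x = -86.5, y = 0)
- latch_knob (a point): Middle of the red upright knob (14 across, top 36 and middle 19 above the deck) on the latch's lever, 40 from the pivot, opposite the nose. The lever and nose (dark steel, 12 to 14 wide) lie 1.5 to 6.5 above the deck (pivot head to 7.5); the nose reaches 42 from the pivot
- spare: The other plate, same sizes, with a yellow grip lug and a slit: stays where it is. Origin at the centre of its underside
- tray: Grey open tray 280 x 320, walls 18 high and 4 thick, floor 5 thick; fixed. Origin under its centre
- puck: White reference disc 40 across, 14 high, in the tray; origin at its underside
- cup: Aluminium sample cup 44 across, 26 high, in the tray; origin at its underside
- bottle: Amber bottle 46 across, 130 high, standing between tray and analyser; origin at its underside
- cup2: Aluminium sample cup 44 across, 26 high, on the bench; origin at its underside
- beaker: Glass beaker 66 across, 85 high; origin at its underside
- jar: White jar with blue cap, 60 across, 70 high; origin at its underside
- cuvettes: Orange cuvette box 60 x 110 x 45 high; origin at its underside
Things that resemble listed ones, but are neither listed nor needed, are in the scene too. What is shaped like the plate but black or turquoise is not meant.

How it is judged:
By the outcome, as a careful person would: the job done as asked, in the order asked, and still so for the second after the job is handed in, with the robot touching nothing.
It also fails if it takes over 67 s, if anything falls off the work surface, if the arm or the gripper's body presses on something with over 40 N, if the wrist force passes 120 N, or if a joint passes its speed limit or range.

## Robot

A 6-joint arm with a two-finger parallel gripper is mounted at the origin on the work surface. World frame = base frame: x ahead of the robot, y to its left, z up, the work surface at z = 0. Lengths are in m, angles in rad, forces in N, time in s.
With the tool pointing down it reaches from about 0.275 to 0.875 m from the base axis. Payload 12.5 kg.
Tool frame: the origin (TCP) lies at the very end of the fingers, on their centre line; the grasp point (between the pads) lies 19 mm behind it (bot.grasp_offset is the z of the grasp point in the tool frame, in m); z points along the fingers, y is the direction in which the jaws open and shut (so a half turn about z gives the same grasp; the last joint's range is limited). The gripper opens to 85 mm and grips with 20 to 120 N. Pads are 22 mm wide; open, the fingers measure 114 mm over their backs; the gripper's body (76 mm by 85 mm) begins 54 mm behind the grasp point. The pads swing forward as they close: fully open they stand 13 mm farther back than shut.
Start: joints at [1.204, 0.351, 1.652, -0, 1.139, -0.085], TCP at [0.153, 0.528, 0.199] pointing down, gripper open.
Joint ranges: [-2.75, 2.75], [-0.79, 2.1], [0.01, 2.65], [-1.57, 4.71], [0.07, 3.14], [-2.87, 2.87]. Speed limits (rad/s): [2.22, 2.22, 2.79, 3.14, 3.14, 3.14].

## Interface

Orientations are given as a 3x3 rotation matrix whose columns are the frame's x, y, z axes.
In Python, from workcell import bot gives the robot as it stands.
- The arm moves only by the tool jog_arm, never from a script. Its argument "targets" is a list of rows, each a list of 7 numbers: the shift along the tool's x, y, z scaled (see below), then the turn, a rotation vector about the tool's x, y, z scaled (see below), then the opening, from 0 (shut) to 1 (fully open). A call has 1 to 12 rows; each row is the pose to reach, as a shift and turn from the pose commanded when the call began, along the tool's axes at that moment; what a row does not reach only later rows make up. The controller multiplies each number of a shift by 30 cm and each number of a turn by 1.5 rad. A row lasts 1/12 s, in which the tool goes at most 41.7 mm and 7.16 degrees, less where a joint would pass 70% of its speed; a pose out of reach is approached as far as the arm can. A call with a number of a shift or a turn outside -1 to 1 is refused whole. A call with a gripper value outside its range is refused whole. The fingers move at their own pace and stop on an object; the grip force is fixed at half the most. Time passes only in rows, so rows that repeat a pose let the fingers close. It gives the time, the measured TCP pose, the force and the opening at its end, in the units of the state.
- bot.get_obs(): the state, without advancing time (a new reading comes with each control period).
- bot.capture(name): name is "side" or "top"; returns a dict with "color" (400x640x3 uint8, blue, green, red), "z_map" (400x640 float32, m along the optical axis (not along the pixel's ray), 0 where there is no reading), "camera_matrix" (3x3 intrinsics, pixels), "T" (4x4, takes a point from camera to world coordinates). Camera axes: x right, y down, z forward; pixel columns grow to the right and rows downward; lengths in m; the calibration is good to about 2 mm. A picture is of the moment at which its call begins.
- bot.close_job(): hands the job in, once; it reports no verdict.
Trained networks look in a picture, given as the dict that the camera call returned (one of the last four; its "shot" number tells which), for a name from the list of things; names that differ only in an ending like _2 or _b are one class to them, and where a whole thing is asked for, a point or a joint stands for the part that bears it (a point fixed in the world has none). Each returns a list of dicts, best first, with "score" (0 to 1); they miss things now and then, are a little off and sometimes report something else, mostly with a low value. They report only what shows in the picture. A call takes as long as a camera call. They do not tell look-alikes from the thing itself.
- bot.recognise(picture, target): "bbox" ([left, top, right, bottom] in pixels, round what is visible of it).
The state is a dict: "time": time; "qpos": joint angles; "joint_velocities": joint speeds; "tau": joint torques, N m; "ee_pos": TCP position; "ee_rot": TCP orientation; "force": force on the tool from outside, world axes, zero at the start; "torque": the same for the moment, N m; "finger_gap": finger opening in m.
Only numpy, scipy, OpenCV 4.12 (cv2) and the standard library are available. Lean on these libraries where they do the work, as an engineer would, in place of code of your own. Each camera call takes 0.05 s, during which the arm holds its last target.

## Working session

There is one attempt and no reset: what is moved stays moved. The work goes in short steps, Python scripts to look and compute and a tool call to move; the robot and the scene stay as the last step left them, time stands still between calls to the robot, and variables do not carry over. Pictures are saved under pics/ and viewed, and the job is handed in when it is done.

Besides the shell and the picture viewer there is one more tool, called after "Request:" as name(argument=value, ...) on one line, values as JSON. jog_arm: Moves the arm, as the interface text tells. Its arguments: {"type":"object","properties":{"targets":{"type":"array","items":{"type":"array","items":{"type":"number"}}}},"required":["targets"]}

```bash
ls; mkdir -p pics
python3 - <<'E'
from workcell import bot
import cv2
o=bot.get_obs(); print({k:(v if not hasattr(v,'round') else v.round(3).tolist() if hasattr(v,'tolist') else v) for k,v in o.items()})
for n in("top","side"):
    p=bot.capture(n); cv2.imwrite(f"pics/{n}0.png",p["color"]); print(n,p["T"].round(3).tolist(),p["camera_matrix"].tolist())
E
```

```text
pics
{'time': 0.0, 'qpos': [1.204, 0.351, 1.652, 0.0, 1.139, -0.085], 'joint_velocities': [-0.002, 0.001, -0.001, -0.0, 0.0, 0.002], 'tau': [-0.002, -50.61, -29.14, -0.0, 0.005, 0.0], 'ee_pos': [0.153, 0.528, 0.198], 'ee_rot': [[-0.961, 0.278, -0.0], [0.278, 0.961, -0.001], [0.0, -0.001, -1.0]], 'force': [0.221, -0.088, 0.013], 'torque': [0.063, -0.036, -0.003], 'finger_gap': 0.08489046971088902}
top [[-0.029, -0.978, 0.204, 0.21], [-1.0, 0.03, -0.002, 0.069], [-0.004, -0.204, -0.979, 1.537], [0.0, 0.0, 0.0, 1.0]] [[470.60741117418576, 0.0, 319.4435104106085], [0.0, 470.60741117418576, 198.98666568117437], [0.0, 0.0, 1.0]]
side [[0.921, -0.247, 0.302, 0.1], [-0.39, -0.611, 0.689, -0.924], [0.015, -0.752, -0.659, 1.026], [0.0, 0.0, 0.0, 1.0]] [[499.90528263191294, 0.0, 318.344132277523], [0.0, 499.90528263191294, 206.81842023331387], [0.0, 0.0, 1.0]]
```

View pics/top0.png

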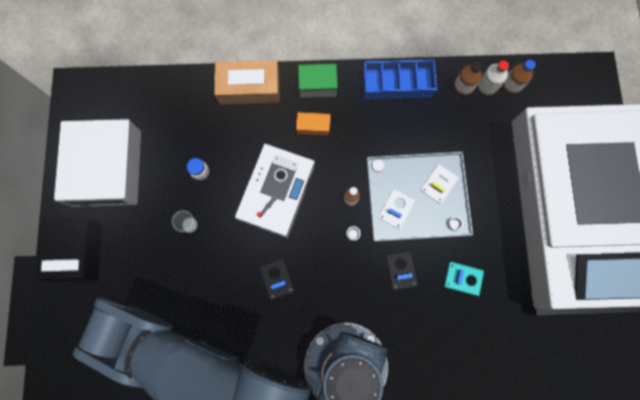

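View pics/side0.png

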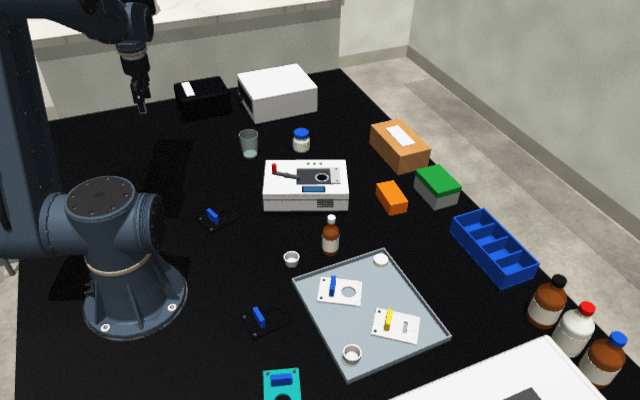

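```bash
cat > h.py <<'E'
import numpy as np, cv2
from workcell import bot
def ray(p,u,v):
    K=p["camera_matrix"];T=p["T"];d=T[:3,:3]@np.linalg.solve(K,[u,v,1.]);return T[:3,3],d
def atz(p,u,v,z):
    c,d=ray(p,u,v);return c+d*(z-c[2])/d[2]
def dep(p,u,v):
    c,d=ray(p,u,v);return c+d*p["z_map"][int(round(v)),int(round(u))]
def cloud(p):
    h,w=p["z_map"].shape;u,v=np.meshgrid(np.arange(w),np.arange(h));K=p["camera_matrix"]
    z=p["z_map"];c=np.stack([(u-K[0,2])/K[0,0]*z,(v-K[1,2])/K[1,1]*z,z],-1);return c@p["T"][:3,:3].T+p["T"][:3,3]
def proj(p,X):
    T=p["T"];c=(np.asarray(X)-T[:3,3])@T[:3,:3];q=c@p["camera_matrix"].T;return q[...,:2]/q[...,2:]
def crop(p,n,x0,y0,x1,y1,s):
    cv2.imwrite(f"pics/{n}.png",cv2.resize(p["color"][y0:y1,x0:x1],None,fx=s,fy=s,interpolation=cv2.INTER_CUBIC))
E
python3 - <<'E'
from h import *
import pickle
for n in("top","side"):
    p=bot.capture(n); pickle.dump(p,open(n+"0.pkl","wb"))
    for t in("analyser","latch_knob","plate_grip","plate","spare","tray","bottle"):
        print(n,t,[(np.round(d["bbox"]).tolist(),round(d["score"],2)) for d in bot.recognise(p,t)[:4]])
    if n=="top": crop(p,"topA",225,135,325,240,6); crop(p,"topT",360,145,480,245,6)
    else: crop(p,"sideA",250,145,360,215,7); crop(p,"sideT",290,240,450,380,5)
E
```

```text
top analyser [([238.0, 143.0, 314.0, 236.0], 0.67)]
top latch_knob [([260.0, 194.0, 274.0, 216.0], 0.49)]
top plate_grip [([386.0, 254.0, 420.0, 287.0], 0.95), ([443.0, 265.0, 480.0, 297.0], 0.95), ([379.0, 190.0, 413.0, 225.0], 0.7), ([258.0, 257.0, 294.0, 300.0], 0.55)]
top plate [([260.0, 259.0, 295.0, 299.0], 0.93), ([380.0, 189.0, 412.0, 228.0], 0.72), ([387.0, 252.0, 417.0, 289.0], 0.7), ([442.0, 263.0, 482.0, 294.0], 0.68)]
top spare [([422.0, 164.0, 457.0, 201.0], 0.83)]
top tray [([257.0, 193.0, 278.0, 217.0], 0.55)]
top bottle [([344.0, 189.0, 362.0, 204.0], 0.49), ([241.0, 143.0, 312.0, 237.0], 0.17)]
side analyser [([264.0, 160.0, 349.0, 212.0], 0.56)]
side latch_knob [([271.0, 161.0, 300.0, 177.0], 0.51)]
side plate_grip [([199.0, 202.0, 242.0, 234.0], 0.74), ([317.0, 276.0, 363.0, 310.0], 0.71), ([242.0, 300.0, 295.0, 340.0], 0.7), ([262.0, 366.0, 300.0, 399.0], 0.66)]
side plate [([239.0, 301.0, 292.0, 340.0], 0.95), ([198.0, 205.0, 240.0, 231.0], 0.66), ([318.0, 275.0, 362.0, 306.0], 0.58), ([263.0, 370.0, 302.0, 399.0], 0.58)]
side spare [([372.0, 308.0, 419.0, 345.0], 0.89)]
side tray [([293.0, 251.0, 452.0, 384.0], 0.84), ([320.0, 212.0, 337.0, 257.0], 0.35)]
side bottle [([322.0, 214.0, 338.0, 257.0], 0.94), ([266.0, 162.0, 349.0, 214.0], 0.19)]
```

View pics/topA.png

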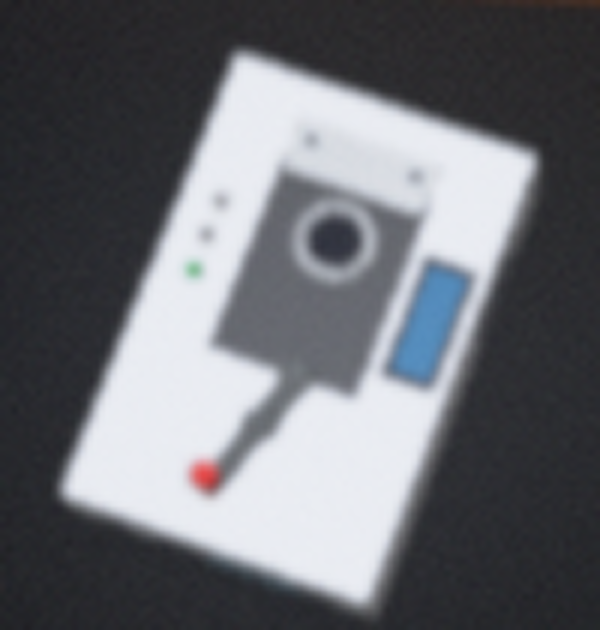

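View pics/sideA.png

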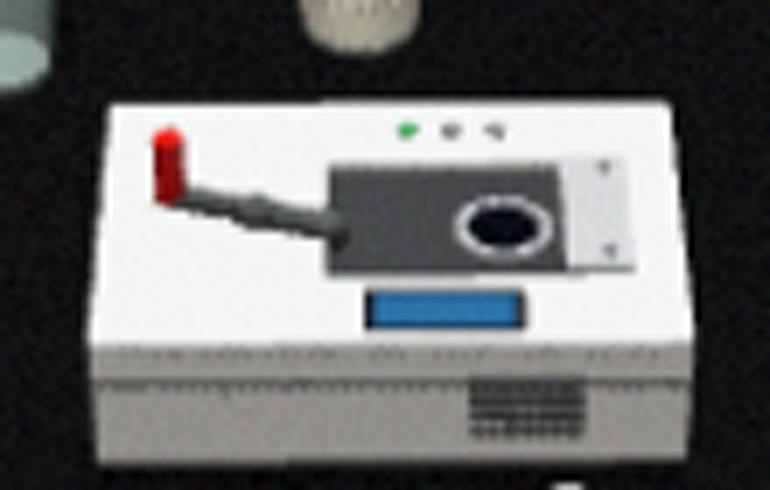

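View pics/topT.png

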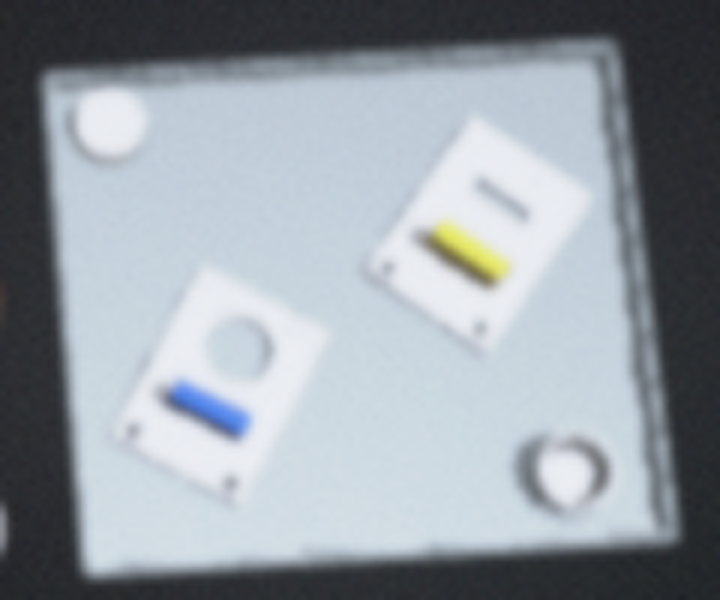

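View pics/sideT.png

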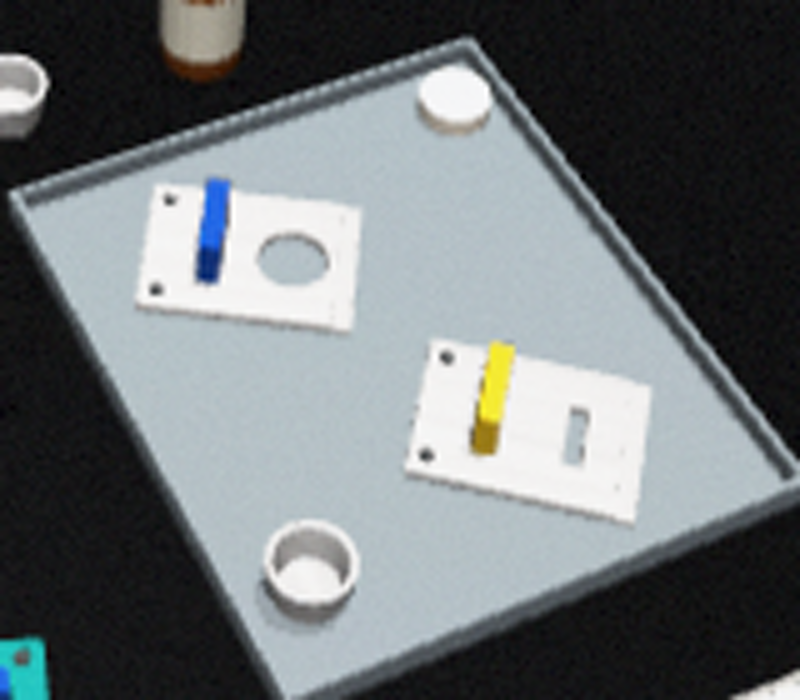

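```bash
cat >> h.py <<'E'
def rect(p,cx,cy,z,half,res):
    # orthophoto of plane z; image col -> -y world, row -> -x world (up = +x)
    n=int(2*half/res); src=np.float32([[0,0],[n,0],[n,n],[0,n]])
    W=np.array([[cx+half-r*res,cy+half-c*res,z] for c,r in src])
    H=cv2.getPerspectiveTransform(np.float32(proj(p,W)),src)
    return cv2.warpPerspective(p["color"],H,(n,n),flags=cv2.INTER_CUBIC)
def px2w(uv,cx,cy,half,res):
    uv=np.atleast_2d(uv);return np.stack([cx+half-uv[:,1]*res,cy+half-uv[:,0]*res],1)
def mrect(mask,cx,cy,half,res):
    cs,_=cv2.findContours(mask.astype(np.uint8),cv2.RETR_EXTERNAL,cv2.CHAIN_APPROX_NONE)
    c=max(cs,key=cv2.contourArea);w=px2w(c[:,0,:]+0.0,cx,cy,half,res)
    r=cv2.minAreaRect((w*1000).astype(np.float32));return r,cv2.contourArea(c)*res*res*1e6
E
python3 - <<'E'
from h import *
import pickle
for n in("top","side"):
    p=pickle.load(open(n+"0.pkl","rb"))
    for nm,(u,v),z in [("ana",((275,190) if n=="top" else (306,185)),.085),("plate",((396,208) if n=="top" else (340,291)),.011)]:
        X=atz(p,u,v,z); 
        cx,cy=(X[:2]).round(2); print(n,nm,cx,cy)
E
```

```text
top ana 0.55 0.21
top plate 0.49 -0.18
side ana 0.54 0.17
side plate 0.49 -0.19
```

Run:
```python
from h import *
import pickle
for n in("top","side"):
    p=pickle.load(open(n+"0.pkl","rb"))
    cx,cy,h,res=.55,.20,.18,.0005
    a=rect(p,cx,cy,.085,h,res); cv2.imwrite(f"pics/ra_{n}.png",cv2.resize(a,(560,560)))
    g=cv2.cvtColor(a,cv2.COLOR_BGR2GRAY)
    for th in(100,120,140):
        m=g>th; r,A=mrect(m,cx,cy,h,res); print(n,"deck",th,np.round(r[0],1),np.round(r[1],1),round(r[2],2))
    a=rect(p,cx,cy,.085,h,res)
    cx,cy,h=.49,-.185,.1
    a=rect(p,cx,cy,.011,h,res); cv2.imwrite(f"pics/rp_{n}.png",a)
    for z in(.041,):
        a=rect(p,cx,cy,z,h,res).astype(int); cv2.imwrite(f"pics/rl_{n}.png",a)
        for th in(40,60,80):
            m=(a[...,0]-a[...,2])>th; r,A=mrect(m,cx,cy,h,res); print(n,"lug",th,np.round(r[0],1),np.round(r[1],1),round(r[2],2))
```

```text
top deck 100 [551.  206.6] [179.8 264.2] 68.36
top deck 120 [551.3 206.9] [177.2 262.2] 68.35
top deck 140 [551.3 207.1] [175.2 260. ] 68.37
top lug 40 [ 470.5 -174.5] [47.9 17.1] 60.42
top lug 60 [ 470.7 -174.6] [45.8 14.5] 59.98
top lug 80 [ 470.4 -174.5] [43.5 12.3] 60.52
side deck 100 [538.1 175.5] [248.3 258.1] 68.25
side deck 120 [547.5 199. ] [196.5 257.4] 68.2
side deck 140 [547.8 199.5] [193.9 256.7] 68.2
side lug 40 [ 466.2 -184.7] [70.3 14.3] 60.26
side lug 60 [ 466.4 -184.7] [68.3 13.3] 60.26
side lug 80 [ 466.5 -184.7] [66.7 12.6] 60.52[ WARN:0@0.567] global loadsave.cpp:1063 imwrite_ Unsupported depth image for selected encoder is fallbacked to CV_8U.
```

View pics/ra_top.png

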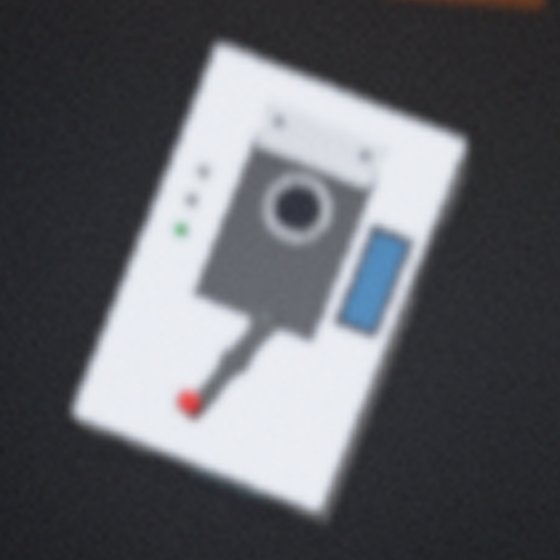

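View pics/ra_side.png

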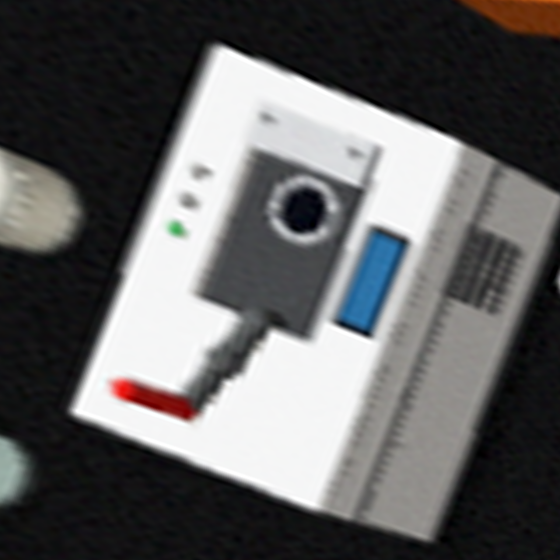

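View pics/rp_top.png

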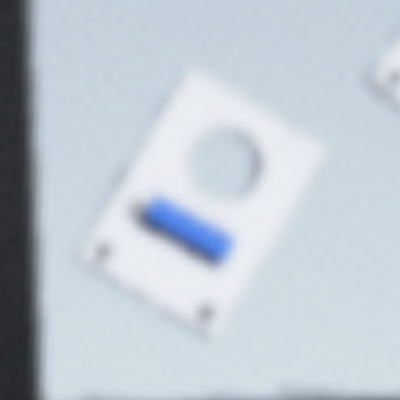

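View pics/rp_side.png

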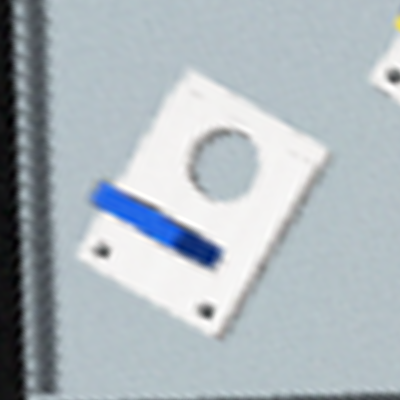

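```bash
cat >> h.py <<'E'
from scipy.optimize import least_squares
from scipy.ndimage import map_coordinates
def pose(q,P):
    c,s=np.cos(q[2]),np.sin(q[2]);return np.stack([q[0]+c*P[:,0]-s*P[:,1],q[1]+s*P[:,0]+c*P[:,1],P[:,2]],1)
def edgefit(p,edges,q0,ch=None,R=5,iters=6,verbose=True):
    """edges: list of (A,B) 3D local pts; fit planar pose (x,y,yaw) to edge position"""
    img=p["color"].astype(float); img=img.mean(2) if ch is None else ch(img)
    q=np.array(q0,float); L=[]
    for A,B in edges:
        t=np.linspace(.1,.9,25)[:,None];L.append(np.array(A)*(1-t)+np.array(B)*t)
    for it in range(iters):
        Rr=R if it<2 else max(2.5,R*.6); D=[];N=[];P=[];E=[]
        for k,l in enumerate(L):
            uv=proj(p,pose(q,l)); d=uv[-1]-uv[0]; n=np.array([-d[1],d[0]])/np.linalg.norm(d)
            s=np.arange(-Rr,Rr+.01,.25); S=uv[:,None]+s[None,:,None]*n
            v=map_coordinates(img,[S[...,1],S[...,0]],order=1).mean(0)  # mean profile along edge
            prof=map_coordinates(img,[S[...,1],S[...,0]],order=1)
            g=np.gradient(v); sg=np.sign(g[np.argmax(abs(g))]); 
            gi=np.clip(np.gradient(prof,axis=1)*sg,0,None)
            # edge-wide then per thirds
            for sl in (slice(0,8),slice(8,17),slice(17,25)):
                w=gi[sl].mean(0); w=np.where(w>.4*w.max(),w,0); off=(w*s).sum()/w.sum()
                D.append(off);N.append(n);P.append(l[sl].mean(0));E.append(k)
        P=np.array(P);N=np.array(N);D=np.array(D);uv0=proj(p,pose(q,P))
        f=lambda x:((proj(p,pose(x,P))-uv0)*N).sum(1)-D
        r=least_squares(f,q,loss='soft_l1',f_scale=.3,x_scale=[.01,.01,.02]); q=r.x
    if verbose: print("  resid px",np.round([f(q)[np.array(E)==k].mean() for k in range(len(edges))],2))
    return q
def box(x0,x1,y0,y1,z): 
    c=[(x0,y0,z),(x1,y0,z),(x1,y1,z),(x0,y1,z)];return [(c[i],c[(i+1)%4]) for i in range(4)]
m=1e-3
DECK=box(-.155,.1,-.085,.085,.085)
POCK=box(-.0565,.0475,-.042,.042,.085)
POCK=[POCK[0],POCK[2],POCK[3]]
LIP=[((.0475,-.04,.0895),(.0475,.04,.0895))]
E
python3 - <<'E'
from h import *
import pickle
q0=[.5768,.1968,np.radians(-21.64)]
for n in("top","side"):
    p=pickle.load(open(n+"0.pkl","rb"))
    for nm,ed in(("deck",DECK),("pock",POCK+LIP),("all",DECK+POCK+LIP)):
        q=edgefit(p,ed,q0); print(n,nm,(q[:2]*1e3).round(2),np.degrees(q[2]).round(2))
    zb=.005
    ql=[.4705,-.1745,np.radians(60.3-90)]
    zt=zb+.006
    lug=box(-.006,.006,-.023,.023,zb+.036); pl=box(-.035,.075,-.04,.04,zt)
    lug=[lug[0],lug[1],lug[2],lug[3]]
    for z in (0,):
        bl=lambda im: im[...,0]-im[...,2]
        q=edgefit(p,lug,ql,bl,R=3); print(n,"lug",(q[:2]*1e3).round(2),np.degrees(q[2]).round(2))
        q=edgefit(p,pl,ql,R=3.5); print(n,"plate",(q[:2]*1e3).round(2),np.degrees(q[2]).round(2))
E
```

```text
resid px [-0.66 -0.77 -0.72 -0.54]
top deck [576.37 196.95] -21.53
  resid px [0.38 0.39 0.11 0.14]
top pock [577.94 197.27] -22.04
  resid px [-0.96 -0.48 -0.48 -0.89  0.47  0.32  0.16  0.12]
top all [577.77 197.15] -21.61
  resid px [0.36 0.   0.37 0.  ]
top lug [ 470.52 -174.57] -29.39
  resid px [0.14 0.28 0.14 0.32]
top plate [ 472.64 -176.95] -30.95
  resid px [-0.28 -0.16 -0.41 -0.16]
side deck [576.84 198.09] -21.52
  resid px [0.48 0.61 0.07 0.07]
side pock [577.68 198.5 ] -21.93
  resid px [-0.29 -0.1  -0.29 -0.33  0.53  0.56  0.16 -0.01]
side all [577.37 198.44] -21.43
  resid px [0.15 0.12 0.16 0.16]
side lug [ 471.21 -176.08] -29.93
  resid px [-0.17 -0.05 -0.2  -0.05]
side plate [ 471.86 -174.96] -30.38
```

```bash
cat >> h.py <<'E'
SEAT=np.array([.5772,.1978,np.radians(-21.5)])
PIV=np.array([-.0865,0])
def s2w(P): return pose(SEAT,np.atleast_2d(np.array(P,float)))
def knob_theta(p,z=.121):
    c=SEAT; out=[]
    a=p["color"].astype(int); red=((a[...,2]-a[...,1]>70)&(a[...,2]-a[...,0]>70))
    uv=proj(p,s2w([-.0865,0,.1])[0]); yy,xx=np.nonzero(red); k=np.hypot(xx-uv[0],yy-uv[1])<30
    xx,yy=xx[k],yy[k]; out=None
    if not len(xx): return None
    # fit theta by centroid of the projected knob cylinder
    from math import cos,sin
    def cen(t):
        C=PIV+.04*np.array([-cos(t),sin(t)]); P=[]
        for zz in np.linspace(.0915,.121,6):
            for f in np.linspace(0,6.28,13)[:-1]: P.append([C[0]+.007*cos(f),C[1]+.007*sin(f),zz])
        h=cv2.convexHull(np.float32(proj(p,s2w(P))))
        M=cv2.moments(h);return np.array([M["m10"]/M["m00"],M["m01"]/M["m00"]])
    ts=np.linspace(-.1,1.75,186); e=[np.linalg.norm(cen(t)-[xx.mean(),yy.mean()]) for t in ts]
    i=int(np.argmin(e)); return ts[i].round(3),round(e[i],2),len(xx)
def rel(tgt,R_t,o=None):
    """shift/turn numbers for jog from the present pose"""
    o=o or bot.get_obs(); R=np.array(o["ee_rot"]); d=R.T@(np.array(tgt)-o["ee_pos"])/.3
    t=cv2.Rodrigues(R.T@R_t)[0].ravel()/1.5; return d.round(4),t.round(4)
def Rdown(yaw_y,tilt=0.,axis=None):
    """tool down, tool y at world yaw; """
    y=np.array([np.cos(yaw_y),np.sin(yaw_y),0]);z=np.array([0,0,-1.]);x=np.cross(y,z);return np.stack([x,y,z],1)
def st():
    o=bot.get_obs(); print("t",round(o["time"],2),"pos",np.round(o["ee_pos"],4),"F",np.round(o["force"],1),"M",np.round(o["torque"],2),"gap",round(o["finger_gap"],4),"q",np.round(o["qpos"],2)); return o
E
python3 - <<'E'
from h import *
import pickle
for n in("top","side"):
    p=pickle.load(open(n+"0.pkl","rb")); print(n,knob_theta(p))
for t in (.3,.35,.6,.9,1.2,1.5,1.65):
    C=PIV+.04*np.array([-np.cos(t),np.sin(t)]); print(t,s2w([C[0],C[1],.097])[0].round(4),"tangent yaw",np.degrees(SEAT[2]+np.arctan2(np.cos(t),np.sin(t))).round(1))
E
```

```text
top (np.float64(0.37), np.float64(0.4), 13)
side (np.float64(0.3), np.float64(0.19), 39)
0.3 [0.4655 0.2545 0.097 ] tangent yaw 51.3
0.35 [0.4668 0.256  0.097 ] tangent yaw 48.4
0.6 [0.4743 0.2626 0.097 ] tangent yaw 34.1
0.9 [0.4851 0.2678 0.097 ] tangent yaw 16.9
1.2 [0.4969 0.2695 0.097 ] tangent yaw -0.3
1.5 [0.5087 0.2677 0.097 ] tangent yaw -17.4
1.65 [0.5143 0.2654 0.097 ] tangent yaw -26.0
```

Run:
```python
from h import *
st(); print(rel([.4663,.2553,.17],Rdown(np.radians(45))))
```

```text
t 0.9 pos [0.1529 0.5283 0.1988] F [ 0.5 -0.3 -0. ] M [ 0.02 -0.04 -0.  ] gap 0.0852 q [ 1.2   0.35  1.65  0.    1.14 -0.08]
(array([-1.2564, -0.5836,  0.096 ]), array([-0.    , -0.    ,  0.3358]))
```

Request:
jog_arm(targets=[[-1.0,-0.4645,0.0,0,0,0.26,0.32],[-1.0,-0.4645,0.0,0,0,0.26,0.32],[-1.0,-0.4645,0.0,0,0,0.26,0.32],[-1.0,-0.4645,0.0,0,0,0.26,0.32],[-1.0,-0.4645,0.0,0,0,0.26,0.32],[-1.0,-0.4645,0.0,0,0,0.26,0.32],[-1.0,-0.4645,0.0,0,0,0.26,0.32],[-1.0,-0.4645,0.0,0,0,0.26,0.32],[-1.0,-0.4645,0.0,0,0,0.26,0.32],[-1.0,-0.4645,0.0,0,0,0.26,0.32]])

```text
time: 1.73
ee_pos: [0.4034, 0.3098, 0.1987]
ee_rot: [[-0.781, 0.625, -0.0], [0.625, 0.781, 0.0], [0.0, -0.0, -1.0]]
force: [-1.1, -0.2, -0.6]
finger_gap: 0.0272
```

Run:
```python
from h import *
st(); print(rel([.4663,.2553,.15],Rdown(np.radians(45))))
```

```text
t 1.73 pos [0.4034 0.3098 0.1987] F [-1.1 -0.2 -0.6] M [ 0.04  0.01 -0.04] gap 0.0272 q [ 0.56  0.28  1.76  0.    1.11 -0.33]
(array([-0.2772, -0.0109,  0.1624]), array([-0.    , -0.0001,  0.0735]))
```

Request:
jog_arm(targets=[[-0.277,-0.011,0.16,0,0,0.0735,0.33],[-0.277,-0.011,0.16,0,0,0.0735,0.33],[-0.277,-0.011,0.16,0,0,0.0735,0.33],[-0.277,-0.011,0.16,0,0,0.0735,0.33]])

```text
time: 2.07
ee_pos: [0.4653, 0.2558, 0.149]
ee_rot: [[-0.709, 0.706, -0.003], [0.706, 0.709, -0.001], [0.001, -0.003, -1.0]]
force: [-0.3, 0.6, 0.5]
finger_gap: 0.0281
```

Run:
```python
from h import *
st(); print(rel([.4663,.2553,.097],Rdown(np.radians(45))))
p=bot.capture("side"); crop(p,"s1",230,110,370,220,5);print(proj(p,np.array(bot.get_obs()["ee_pos"])))
```

```text
t 2.07 pos [0.4653 0.2558 0.149 ] F [-0.3  0.6  0.5] M [ 0.03 -0.02  0.  ] gap 0.0281 q [ 0.42  0.38  1.75 -0.    1.02 -0.37]
(array([-0.0038,  0.0016,  0.1735]), array([-0.0018, -0.0007,  0.0015]))
[272.50000717 155.99859927]
```

View pics/s1.png

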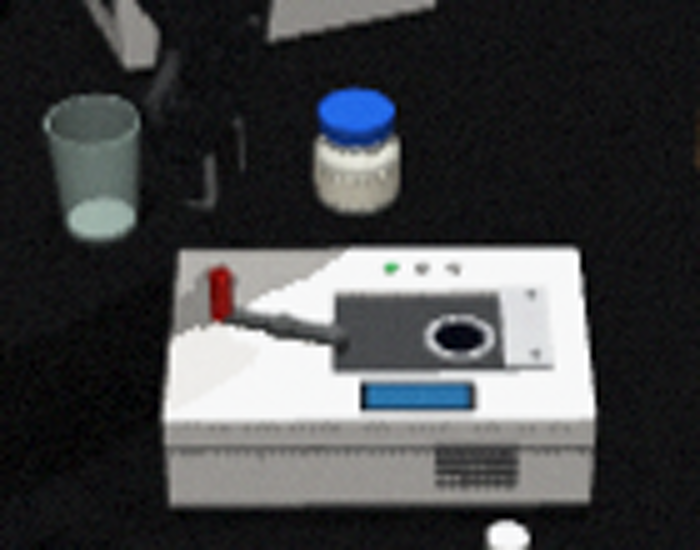

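Request:
jog_arm(targets=[[0,0,0.09,0,0,0,0.33],[0,0,0.174,0,0,0,0.33],[0,0,0.174,0,0,0,0.33],[0,0,0.174,0,0,0,0.33]])

```text
time: 2.45
ee_pos: [0.4642, 0.2578, 0.099]
ee_rot: [[-0.711, 0.704, -0.001], [0.704, 0.711, -0.0], [0.001, -0.001, -1.0]]
force: [0.2, 0.1, 0.1]
finger_gap: 0.028
```

Run:
```python
from h import *
o=st()
p=bot.capture("side"); crop(p,"s2",230,110,370,220,5)
for t,lead in ((.6,.003),(.8,.005),(1.0,.006),(1.2,.006),(1.4,.006),(1.55,.005),(1.6,.004)):
    C=PIV+.04*np.array([-np.cos(t),np.sin(t)])+lead*np.array([np.sin(t),np.cos(t)]); X=s2w([C[0],C[1],.097])[0]
    yaw=SEAT[2]+np.arctan2(np.cos(t),np.sin(t)); print(t,*rel(X,Rdown(yaw),o))
```

```text
t 2.45 pos [0.4642 0.2578 0.099 ] F [0.2 0.1 0.1] M [-0.02 -0.04 -0.02] gap 0.028 q [ 0.42  0.45  1.79  0.    0.91 -0.37]
0.6 [-0.0145  0.0448  0.0067] [-0.0008 -0.0004  0.1299]
0.8 [-0.0268  0.0759  0.0067] [-0.0008 -0.0003  0.2632]
1.0 [-0.0442  0.1005  0.0066] [-8.000e-04 -2.000e-04  3.966e-01]
1.2 [-0.0643  0.1184  0.0066] [-9.000e-04 -1.000e-04  5.299e-01]
1.4 [-0.0876  0.1319  0.0066] [-0.0009 -0.      0.6632]
1.55 [-0.1035  0.1375  0.0066] [-0.0009  0.      0.7632]
1.6 [-0.1069  0.1381  0.0066] [-9.000e-04  1.000e-04  7.966e-01]
```

View pics/s2.png

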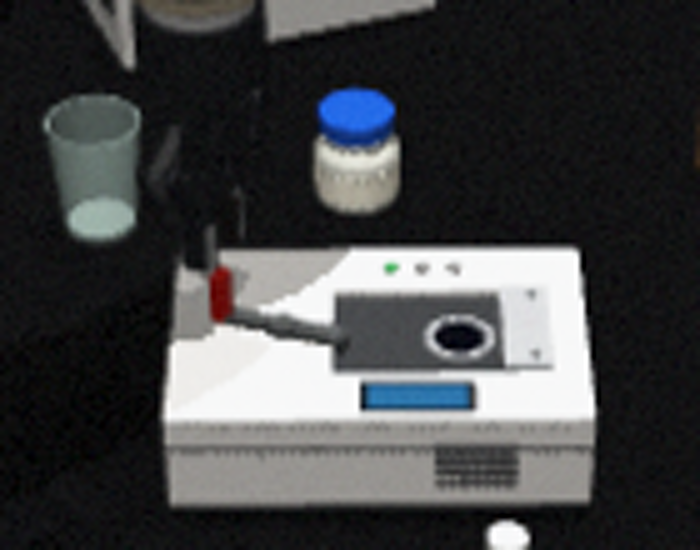

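Run:
```python
from h import *
o=st(); R=np.array(o["ee_rot"])
p=bot.capture("side")
for dz in(-.005,-.02):
  for y in(-.0285,-.014,0,.014,.0285):
    X=np.array(o["ee_pos"])+R@[0,y,dz]; print(dz,y,((proj(p,X)-[230,110])*5).round(0))
for t in(.3,.35,.4):
  C=PIV+.04*np.array([-np.cos(t),np.sin(t)]); print(t,[((proj(p,s2w([C[0],C[1],z])[0])-[230,110])*5).round(0) for z in(.091,.121)])
p=bot.capture("top"); crop(p,"t2",225,135,325,240,6)
```

```text
t 2.5 pos [0.4651 0.2579 0.1   ] F [ 1.1 -0.3  0.5] M [-0.   -0.05 -0.04] gap 0.0285 q [ 0.42  0.44  1.79  0.    0.91 -0.37]
-0.005 -0.0285 [195. 315.]
-0.005 -0.014 [206. 302.]
-0.005 0 [216. 289.]
-0.005 0.014 [226. 277.]
-0.005 0.0285 [236. 264.]
-0.02 -0.0285 [194. 296.]
-0.02 -0.014 [205. 282.]
-0.02 0 [215. 270.]
-0.02 0.014 [225. 257.]
-0.02 0.0285 [235. 244.]
0.3 [array([219., 311.]), array([217., 271.])]
0.35 [array([221., 309.]), array([218., 269.])]
0.4 [array([222., 307.]), array([220., 268.])]
```

View pics/t2.png

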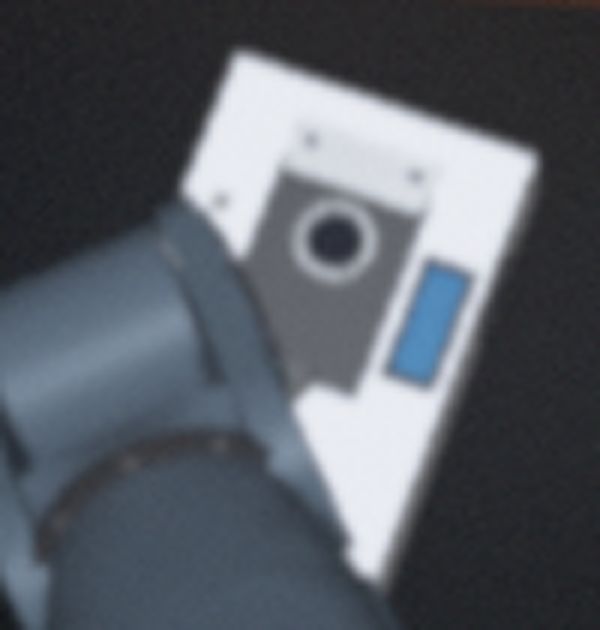

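Run:
```python
from h import *
p=bot.capture("side"); st(); crop(p,"s3",255,130,295,185,10)
C=cloud(p)
for v in range(140,182,3):
    print(v,[ (u,C[v,u].round(3).tolist()) for u in range(264,284,4)])
```

```text
t 2.65 pos [0.4659 0.2575 0.1003] F [ 0.7 -0.3 -0.7] M [ 0.01  0.05 -0.05] gap 0.0283 q [ 0.42  0.44  1.79  0.    0.91 -0.37]
140 [(264, [0.431, 0.22, 0.238]), (268, [0.444, 0.226, 0.232]), (272, [0.459, 0.236, 0.222]), (276, [0.48, 0.264, 0.199]), (280, [0.496, 0.274, 0.189])]
143 [(264, [0.428, 0.211, 0.235]), (268, [0.454, 0.258, 0.199]), (272, [0.458, 0.233, 0.213]), (276, [0.482, 0.27, 0.184]), (280, [0.578, 0.523, 0.002])]
146 [(264, [0.426, 0.208, 0.227]), (268, [0.449, 0.243, 0.199]), (272, [0.457, 0.23, 0.205]), (276, [0.48, 0.266, 0.177]), (280, [0.572, 0.506, 0.002])]
149 [(264, [0.427, 0.213, 0.213]), (268, [0.44, 0.216, 0.208]), (272, [0.457, 0.232, 0.193]), (276, [0.481, 0.271, 0.162]), (280, [0.565, 0.486, 0.003])]
152 [(264, [0.434, 0.239, 0.185]), (268, [0.44, 0.219, 0.196]), (272, [0.458, 0.238, 0.179]), (276, [0.479, 0.265, 0.156]), (280, [0.559, 0.468, 0.003])]
155 [(264, [0.5, 0.471, 0.004]), (268, [0.441, 0.223, 0.183]), (272, [0.458, 0.239, 0.168]), (276, [0.48, 0.269, 0.142]), (280, [0.553, 0.453, 0.002])]
158 [(264, [0.496, 0.458, 0.001]), (268, [0.446, 0.241
[... 476 characters left out ...]
 [0.461, 0.258, 0.109]), (276, [0.473, 0.253, 0.11]), (280, [0.493, 0.276, 0.088])]
170 [(264, [0.476, 0.401, -0.006]), (268, [0.454, 0.279, 0.085]), (272, [0.46, 0.254, 0.101]), (276, [0.472, 0.252, 0.099]), (280, [0.49, 0.269, 0.082])]
173 [(264, [0.469, 0.378, -0.001]), (268, [0.449, 0.264, 0.086]), (272, [0.461, 0.259, 0.085]), (276, [0.468, 0.241, 0.096]), (280, [0.482, 0.244, 0.091])]
176 [(264, [0.433, 0.254, 0.086]), (268, [0.445, 0.25, 0.085]), (272, [0.456, 0.244, 0.087]), (276, [0.467, 0.241, 0.085]), (280, [0.478, 0.235, 0.086])]
179 [(264, [0.43, 0.245, 0.082]), (268, [0.439, 0.234, 0.087]), (272, [0.45, 0.228, 0.088]), (276, [0.462, 0.225, 0.087]), (280, [0.474, 0.222, 0.085])]
```

View pics/s3.png

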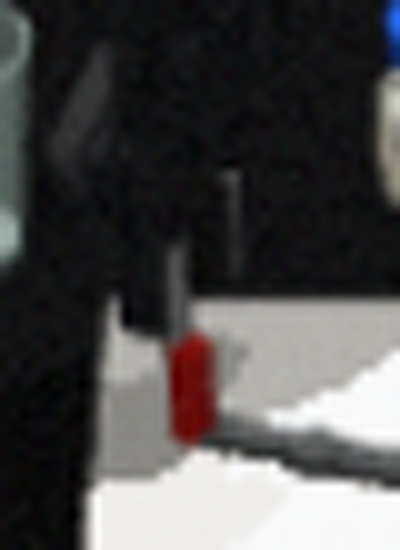

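Request:
jog_arm(targets=[[0,0,0,0,0,0,0.2],[0,0,0,0,0,0,0.1],[0,0,0,0,0,0,0.1],[0,0,0,0,0,0,0.1]])

```text
time: 2.98
ee_pos: [0.4654, 0.2567, 0.0988]
ee_rot: [[-0.709, 0.705, 0.0], [0.705, 0.709, 0.0], [-0.0, 0.0, -1.0]]
force: [0.1, 0.0, -0.3]
finger_gap: 0.0085
```

Run:
```python
from h import *
p=bot.capture("side"); st(); crop(p,"s4",255,130,295,185,10)
```

```text
t 3.03 pos [0.4654 0.2567 0.0988] F [ 0.1 -0.2 -0.1] M [ 0.01 -0.03 -0.01] gap 0.0085 q [ 0.42  0.45  1.79 -0.    0.91 -0.37]
```

View pics/s4.png

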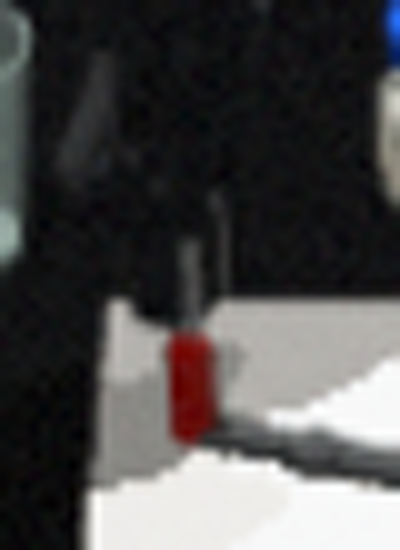

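Run:
```python
from h import *
p=bot.capture("side"); o=st(); C=cloud(p)
for z in(.099,.12,.13,.14,.15): print(z,proj(p,np.array([.4654,.2567,z])).round(1))
for v in range(150,168,2): print(v,[(u,C[v,u].round(3).tolist()) for u in range(268,280,2)])
p=bot.capture("top"); C=cloud(p);
```

```text
t 3.08 pos [0.4653 0.2567 0.0987] F [-0.3 -1.1  0.3] M [-0.03  0.02  0.  ] gap 0.0086 q [ 0.42  0.45  1.79  0.    0.91 -0.37]
0.099 [273.5 169.6]
0.12 [273.2 164.1]
0.13 [273.  161.4]
0.14 [272.9 158.8]
0.15 [272.7 156. ]
150 [(268, [0.44, 0.217, 0.204]), (270, [0.449, 0.226, 0.196]), (272, [0.458, 0.238, 0.186]), (274, [0.465, 0.241, 0.182]), (276, [0.476, 0.255, 0.17]), (278, [0.557, 0.484, 0.002])]
152 [(268, [0.439, 0.216, 0.198]), (270, [0.448, 0.223, 0.191]), (272, [0.459, 0.242, 0.176]), (274, [0.466, 0.242, 0.174]), (276, [0.475, 0.253, 0.165]), (278, [0.553, 0.475, 0.0])]
154 [(268, [0.444, 0.233, 0.179]), (270, [0.448, 0.225, 0.183]), (272, [0.46, 0.244, 0.167]), (274, [0.466, 0.243, 0.166]), (276, [0.477, 0.259, 0.153]), (278, [0.55, 0.464, -0.001])]
156 [(268, [0.449, 0.25, 0.159]), (270, [0.1, -0.924, 1.026]), (272, [0.459, 0.244, 0.16]), (274, [0.466, 0.245, 0.158]), (276, [0.474, 0.251, 0.151]), (278, [0.545, 0.452, 0.0])]
158 [(268, [0.448, 0.248, 0.153]), (270, [0.454, 0.25, 0.15]), (272, [0.458, 0.243, 0.154]), (274, [0.466, 0.246, 0.15]), (276, [0.475, 0.255, 0.141]), (278, [0.544, 0.449, -0.006])]
160 [(268, [0.448, 0.249, 0.145]), (270, [0.454, 0.249, 0.144]), (272, [0.457, 0.239, 0.149]), (274, [0.466, 0.247, 0.142]), (276, [0.475, 0.257, 0.133]), (278, [0.502, 0.321, 0.083])]
162 [(268, [0.468, 0.319, 0.085]), (270, [0.456, 0.257, 0.13]), (272, [0.458, 0.243, 0.139]), (274, [0.465, 0.245, 0.136]), (276, [0.492, 0.31, 0.085]), (278, [0.498, 0.31, 0.083])]
164 [(268, [0.464, 0.309, 0.085]), (270, [0.469, 0.303, 0.088]), (272, [0.461, 0.253, 0.124]), (274, [0.467, 0.254, 0.122]), (276, [0.487, 0.297, 0.087]), (278, [0.494, 0.298, 0.085])]
166 [(268, [0.461, 0.298, 0.085]), (270, [0.467, 0.297, 0.085]), (272, [0.46, 0.251, 0.118]), (274, [0.465, 0.248, 0.119]), (276, [0.473, 0.255, 0.112]), (278, [0.489, 0.282, 0.089])]
```

Request:
jog_arm(targets=[[0,0,0.01,0,0,0,0.1],[0,0,0.02,0,0,0,0.1],[0,0,0.025,0,0,0,0.1]])

```text
time: 3.38
ee_pos: [0.4651, 0.2566, 0.0905]
ee_rot: [[-0.709, 0.705, -0.001], [0.705, 0.709, -0.0], [0.0, -0.001, -1.0]]
force: [-0.2, -0.0, 0.4]
finger_gap: 0.0087
```

Request:
jog_arm(targets=[[0,0,0.003,0,0,0,0.1],[0,0,0.006,0,0,0,0.1]])

```text
time: 3.55
ee_pos: [0.4653, 0.2567, 0.0891]
ee_rot: [[-0.709, 0.705, -0.0], [0.705, 0.709, -0.0], [0.0, -0.0, -1.0]]
force: [-0.7, -1.2, 0.1]
finger_gap: 0.0085
```

Request:
jog_arm(targets=[[0,0,0.003,0,0,0,0.1],[0,0,0.006,0,0,0,0.1]])

```text
time: 3.72
ee_pos: [0.4657, 0.2572, 0.0883]
ee_rot: [[-0.709, 0.705, 0.001], [0.705, 0.709, 0.001], [0.0, 0.001, -1.0]]
force: [-4.1, 1.8, 16.4]
finger_gap: 0.0085
```

Request:
jog_arm(targets=[[0,0,-0.03,0,0,0,0.1],[0,0,-0.03,0,0,0,0.33],[0,0,-0.03,0,0,0,0.33],[0,0,0.03,0,0,0,0.33],[0,0,0.08,0,0,0,0.33],[0,0,0.08,0,0,0,0.33]])

```text
time: 4.22
ee_pos: [0.4638, 0.2559, 0.061]
ee_rot: [[-0.709, 0.705, -0.004], [0.705, 0.709, -0.002], [0.001, -0.004, -1.0]]
force: [-0.1, 0.7, -0.7]
finger_gap: 0.0284
```

Run:
```python
from h import *
o=st()
p=bot.capture("side"); crop(p,"s5",255,130,295,185,10)
for t,lead in ((.6,.004),(.8,.006),(1.0,.007),(1.2,.007),(1.4,.007),(1.55,.006),(1.6,.005)):
    C=PIV+.04*np.array([-np.cos(t),np.sin(t)])+lead*np.array([np.sin(t),np.cos(t)]); X=s2w([C[0],C[1],.064])[0]
    yaw=SEAT[2]+np.arctan2(np.cos(t),np.sin(t)); print(t,*rel(X,Rdown(yaw),o))
```

```text
t 4.22 pos [0.4638 0.2559 0.061 ] F [-0.1  0.7 -0.7] M [-0.03 -0.03  0.04] gap 0.0284 q [ 0.42  0.5   1.81 -0.    0.83 -0.37]
0.6 [-0.0117  0.0535 -0.0102] [-0.0027 -0.0007  0.1287]
0.8 [-0.0245  0.0843 -0.0103] [-0.0028 -0.0005  0.2621]
1.0 [-0.0425  0.1087 -0.0104] [-2.800e-03 -2.000e-04  3.954e-01]
1.2 [-0.0631  0.1262 -0.0105] [-2.900e-03  1.000e-04  5.287e-01]
1.4 [-0.0867  0.1392 -0.0106] [-2.900e-03  4.000e-04  6.621e-01]
1.55 [-0.1029  0.1444 -0.0106] [-2.900e-03  6.000e-04  7.621e-01]
1.6 [-0.1063  0.1449 -0.0107] [-2.900e-03  7.000e-04  7.954e-01]
```

View pics/s5.png

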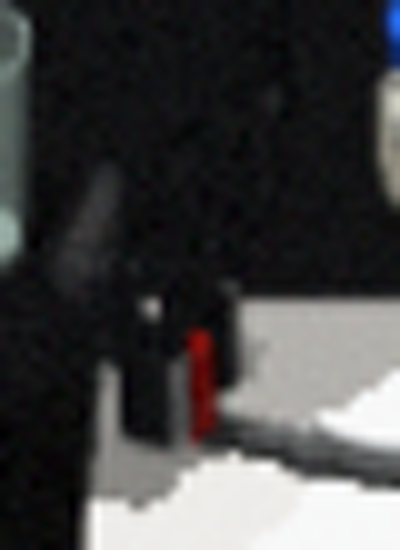

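Request:
jog_arm(targets=[[-0.006,0.027,-0.005,0,0,0.065,0.33],[-0.012,0.0535,-0.008,0,0,0.13,0.33],[-0.018,0.069,-0.008,0,0,0.196,0.33],[-0.0245,0.084,-0.008,0,0,0.262,0.33],[-0.033,0.097,-0.008,0,0,0.329,0.33],[-0.0425,0.109,-0.008,0,0,0.395,0.33],[-0.052,0.118,-0.008,0,0,0.462,0.33],[-0.063,0.126,-0.008,0,0,0.529,0.33],[-0.075,0.133,-0.008,0,0,0.595,0.33],[-0.087,0.139,-0.008,0,0,0.662,0.33],[-0.098,0.143,-0.008,0,0,0.728,0.33],[-0.098,0.143,-0.008,0,0,0.728,0.33]])

```text
time: 5.27
ee_pos: [0.5171, 0.2663, 0.0668]
ee_rot: [[0.303, 0.953, 0.001], [0.953, -0.303, 0.0], [0.001, 0.001, -1.0]]
force: [0.5, 0.7, 1.0]
finger_gap: 0.0282
```

Run:
```python
from h import *
o=st()
p=bot.capture("side"); crop(p,"s6",245,125,345,195,8); print(knob_theta(p))
for t,lead in ((1.5,.008),(1.55,.008),(1.6,.008),(1.65,.008)):
    C=PIV+.04*np.array([-np.cos(t),np.sin(t)])+lead*np.array([np.sin(t),np.cos(t)]); X=s2w([C[0],C[1],.064])[0]
    yaw=SEAT[2]+np.arctan2(np.cos(t),np.sin(t)); print(t,*rel(X,Rdown(yaw),o))
```

```text
t 5.27 pos [0.5171 0.2663 0.0668] F [0.5 0.7 1. ] M [ 0.02  0.02 -0.07] gap 0.0282 q [ 0.4   0.57  1.67 -0.    0.9   0.7 ]
(np.float64(1.49), np.float64(0.28), 34)
1.5 [-0.0042 -0.0014  0.0092] [ 0.0005 -0.0004 -0.0024]
1.55 [-0.0057  0.0053  0.0092] [ 0.0005 -0.0004  0.0309]
1.6 [-0.0075  0.0118  0.0092] [ 0.0005 -0.0004  0.0643]
1.65 [-0.0096  0.0183  0.0092] [ 0.0005 -0.0004  0.0976]
```

View pics/s6.png

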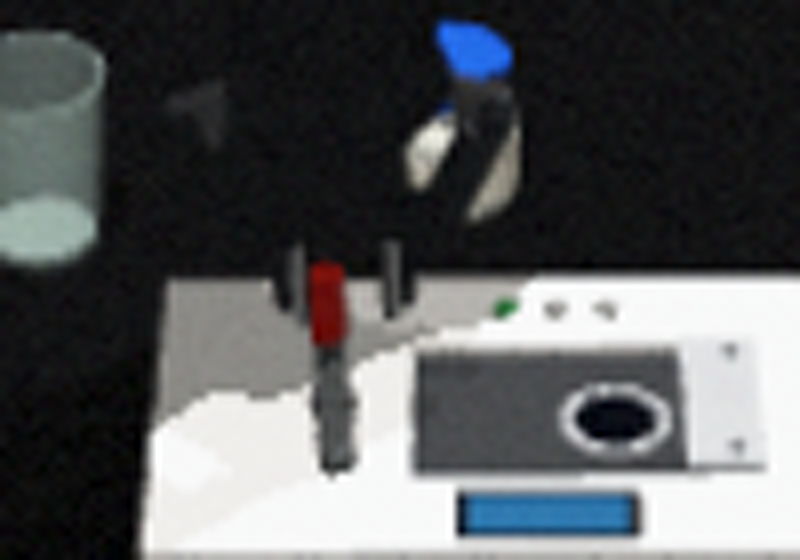

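Request:
jog_arm(targets=[[-0.005,0.006,0,0,0,0.031,0.33],[-0.0075,0.012,0,0,0,0.064,0.33],[-0.009,0.016,0,0,0,0.085,0.33]])

```text
time: 5.57
ee_pos: [0.5202, 0.2627, 0.0664]
ee_rot: [[0.416, 0.909, 0.0], [0.909, -0.416, 0.0], [0.001, 0.0, -1.0]]
force: [-0.9, 1.1, 0.4]
finger_gap: 0.0281
```

Request:
jog_arm(targets=[[0,0.005,0,0,0,0,0.33],[0,0.008,0,0,0,0,0.33],[0,0.008,0,0,0,0,0.33]])

```text
time: 5.82
ee_pos: [0.522, 0.2618, 0.0662]
ee_rot: [[0.415, 0.91, -0.001], [0.91, -0.415, 0.001], [0.0, -0.001, -1.0]]
force: [-2.7, 2.8, 3.3]
finger_gap: 0.0279
```

Run:
```python
from h import *
o=st()
p=bot.capture("side"); print(knob_theta(p))
```

```text
t 5.82 pos [0.522  0.2618 0.0662] F [-2.7  2.8  3.3] M [0.4  0.53 0.03] gap 0.0279 q [0.38 0.57 1.67 0.   0.9  0.81]
(np.float64(1.63), np.float64(0.52), 31)
```

Request:
jog_arm(targets=[[0,-0.012,0,0,0,0,0.33],[0,-0.012,-0.1,0,0,0,0.33],[0,-0.012,-0.22,0,0,0,0.4],[0,-0.012,-0.36,0,0,0,0.45],[0,-0.012,-0.36,0,0,0,0.45]])

```text
time: 6.28
ee_pos: [0.5222, 0.2642, 0.1816]
ee_rot: [[0.416, 0.909, 0.011], [0.909, -0.416, 0.004], [0.008, 0.008, -1.0]]
force: [0.9, 1.2, 1.5]
finger_gap: 0.0384
```

Run:
```python
from h import *
o=st()
for w in ("side","top"):
    p=bot.capture(w); print(w,knob_theta(p))
print(rel([.471,-.1753,.17],Rdown(np.radians(-30.2)),o))
```

```text
t 6.28 pos [0.5222 0.2642 0.1816] F [0.9 1.2 1.5] M [ 0.07 -0.02  0.03] gap 0.0384 q [ 0.39  0.43  1.59 -0.    1.12  0.82]
side (np.float64(1.65), np.float64(0.32), 36)
top None
(array([-1.4035,  0.454 ,  0.031 ]), array([ 0.0052, -0.0056,  0.0653]))
```

Request:
jog_arm(targets=[[-0.9,0.29,0,0,0,0.04,0.45],[-0.9,0.29,0,0,0,0.04,0.45],[-0.9,0.29,0,0,0,0.04,0.45],[-0.9,0.29,0,0,0,0.04,0.45],[-0.9,0.29,0,0,0,0.04,0.45],[-0.9,0.29,0,0,0,0.04,0.45],[-0.9,0.29,0,0,0,0.04,0.45],[-0.9,0.29,0,0,0,0.04,0.45],[-0.9,0.29,0,0,0,0.04,0.45]])

```text
time: 7.13
ee_pos: [0.4846, -0.02, 0.1727]
ee_rot: [[0.473, 0.881, -0.002], [0.881, -0.473, 0.0], [-0.001, -0.002, -1.0]]
force: [-0.8, 0.2, 0.2]
finger_gap: 0.0381
```

Run:
```python
from h import *
o=st()
print(rel([.471,-.1753,.07],Rdown(np.radians(-30.2)),o))
```

```text
t 7.13 pos [ 0.4846 -0.02    0.1727] F [-0.8  0.2  0.2] M [-0.06 -0.03 -0.03] gap 0.0381 q [-0.14  0.27  1.84 -0.    1.04  0.36]
(array([-0.4772,  0.2058,  0.3425]), array([-0.0012,  0.0006,  0.0226]))
```

Request:
jog_arm(targets=[[-0.477,0.206,0,0,0,0.0226,0.45],[-0.477,0.206,0,0,0,0.0226,0.45],[-0.477,0.206,0,0,0,0.0226,0.45],[-0.477,0.206,0,0,0,0.0226,0.45],[-0.477,0.206,0.34,0,0,0.0226,0.45],[-0.477,0.206,0.34,0,0,0.0226,0.45],[-0.477,0.206,0.34,0,0,0.0226,0.45],[-0.477,0.206,0.34,0,0,0.0226,0.45]])

```text
time: 7.8
ee_pos: [0.47, -0.1718, 0.0674]
ee_rot: [[0.5, 0.866, -0.008], [0.866, -0.5, 0.004], [-0.001, -0.008, -1.0]]
force: [-1.1, -0.5, -0.0]
finger_gap: 0.0385
```

Run:
```python
from h import *
o=st(); R=np.array(o["ee_rot"])
print(rel([.471,-.1753,-.0185],Rdown(np.radians(-30.2)),o))
p=bot.capture("side"); crop(p,"s7",290,240,390,320,8)
for y in(-.019,0,.019): print(((proj(p,np.array(o["ee_pos"])+R@[0,y,-.036])-[290,240])*8).round())
```

```text
t 7.8 pos [ 0.47   -0.1718  0.0674] F [-1.1 -0.5 -0. ] M [ 0.07  0.   -0.  ] gap 0.0385 q [-0.44  0.45  1.88  0.    0.82  0.08]
(array([-0.0083,  0.0113,  0.2861]), array([-0.0056,  0.0004,  0.0026]))
[276. 191.]
[337. 198.]
[398. 204.]
```

View pics/s7.png

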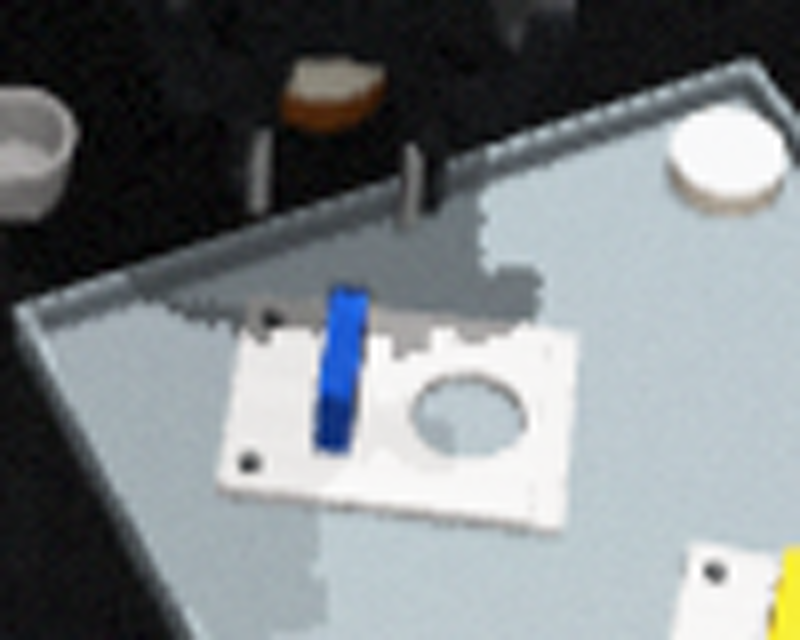

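Request:
jog_arm(targets=[[0,0,0.08,0,0,0,0.45],[0,0,0.08,0,0,0,0.45],[0,0,0.08,0,0,0,0.45]])

```text
time: 8.1
ee_pos: [0.4728, -0.1735, 0.0487]
ee_rot: [[0.5, 0.866, -0.0], [0.866, -0.5, 0.0], [-0.0, -0.0, -1.0]]
force: [-0.2, 0.4, 1.2]
finger_gap: 0.0385
```

Run:
```python
from h import *
o=st(); R=np.array(o["ee_rot"])
print(rel([.471,-.1753,-.0175],Rdown(np.radians(-30.2)),o))
```

```text
t 8.1 pos [ 0.4728 -0.1735  0.0487] F [-0.2  0.4  1.2] M [ 0.04  0.01 -0.1 ] gap 0.0385 q [-0.44  0.49  1.89 -0.    0.77  0.08]
(array([-0.0082, -0.0024,  0.2208]), array([-0.0001,  0.    ,  0.0024]))
```

Request:
jog_arm(targets=[[-0.008,-0.0025,0.1,0,0,0.002,0.45],[-0.008,-0.0025,0.19,0,0,0.002,0.45],[-0.008,-0.0025,0.215,0,0,0.002,0.45],[-0.008,-0.0025,0.217,0,0,0.002,0.45],[-0.008,-0.0025,0.217,0,0,0.002,0.45]])

```text
time: 8.52
ee_pos: [0.4714, -0.176, -0.0158]
ee_rot: [[0.503, 0.864, 0.001], [0.864, -0.503, -0.001], [0.0, 0.001, -1.0]]
force: [-0.6, -0.5, 0.1]
finger_gap: 0.0384
```

Run:
```python
from h import *
o=st(); R=np.array(o["ee_rot"])
print(rel([.471,-.1753,-.0175],Rdown(np.radians(-30.2)),o))
p=bot.capture("side"); crop(p,"s8",290,240,390,320,8)
```

```text
t 8.52 pos [ 0.4714 -0.176  -0.0158] F [-0.6 -0.5  0.1] M [-0.05 -0.   -0.02] gap 0.0384 q [-0.45  0.6   1.91 -0.    0.63  0.08]
(array([ 0.0012, -0.0024,  0.0055]), array([ 0.0008, -0.    , -0.0002]))
```

View pics/s8.png

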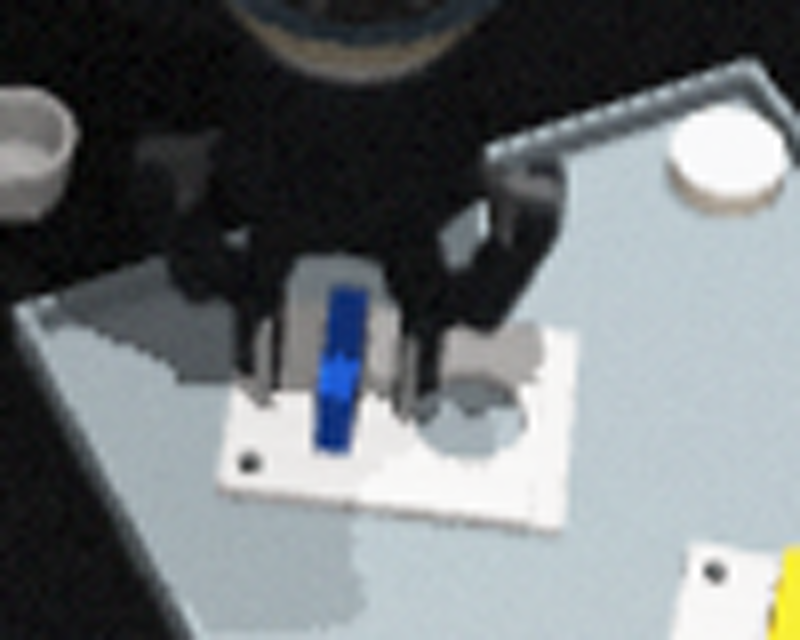

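Request:
jog_arm(targets=[[0,0,0,0,0,0,0.25],[0,0,0,0,0,0,0.0],[0,0,0,0,0,0,0.0],[0,0,0,0,0,0,0.0],[0,0,0,0,0,0,0.0]])

```text
time: 8.98
ee_pos: [0.4715, -0.1762, -0.0158]
ee_rot: [[0.504, 0.864, 0.002], [0.864, -0.504, -0.001], [0.0, 0.002, -1.0]]
force: [-1.7, 0.6, 9.4]
finger_gap: 0.0107
```

Run:
```python
from h import *
o=st()
```

```text
t 8.98 pos [ 0.4715 -0.1762 -0.0158] F [-1.7  0.6  9.4] M [ 0.13  0.24 -0.03] gap 0.0107 q [-0.45  0.6   1.91  0.    0.63  0.08]
```

Request:
jog_arm(targets=[[0,0,-0.02,0,0,0,0],[0,0,-0.06,0,0,0,0],[0,0,-0.15,0,0,0,0],[0,0,-0.25,0,0,0,0],[0,0,-0.35,0,0,0,0],[0,0,-0.45,0,0,0,0],[0,0,-0.55,0,0,0,0],[0,0,-0.6,0,0,0,0],[0,0,-0.6,0,0,0,0]])

```text
time: 9.73
ee_pos: [0.472, -0.1764, 0.1667]
ee_rot: [[0.503, 0.864, 0.006], [0.864, -0.503, -0.003], [0.0, 0.006, -1.0]]
force: [-0.3, -0.4, -1.9]
finger_gap: 0.0106
```

Run:
```python
from h import *
o=st()
c=SEAT; X=s2w([-.035,0,0])[0]
print(rel([X[0],X[1],.164],Rdown(SEAT[2]),o))
p=bot.capture("side"); cv2.imwrite("pics/s9.png",p["color"])
```

```text
t 9.73 pos [ 0.472  -0.1764  0.1667] F [-0.3 -0.4 -1.9] M [-0.06  0.04 -0.05] gap 0.0106 q [-0.45  0.3   1.81 -0.    1.03  0.08]
(array([ 1.2366, -0.4405,  0.0067]), array([ 0.0041,  0.    , -0.1016]))
```

View pics/s9.png

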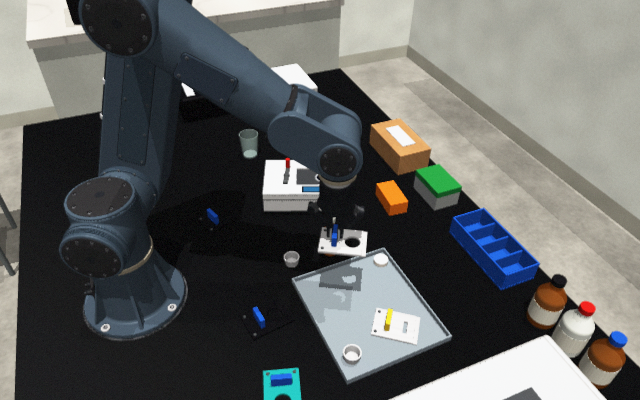

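Request:
jog_arm(targets=[[0.93,-0.33,0,0,0,-0.08,0],[0.93,-0.33,0,0,0,-0.08,0],[0.93,-0.33,0,0,0,-0.08,0],[0.93,-0.33,0,0,0,-0.08,0],[0.93,-0.33,0,0,0,-0.08,0],[0.93,-0.33,0,0,0,-0.08,0],[0.93,-0.33,0,0,0,-0.08,0],[0.93,-0.33,0,0,0,-0.08,0],[0.93,-0.33,0,0,0,-0.08,0]])

```text
time: 10.53
ee_pos: [0.5247, 0.117, 0.1611]
ee_rot: [[0.393, 0.919, -0.003], [0.919, -0.393, -0.0], [-0.001, -0.002, -1.0]]
force: [0.8, -0.8, -1.7]
finger_gap: 0.011
```

Run:
```python
from h import *
o=st()
c=SEAT; X=s2w([-.04,0,0])[0]
print(rel([X[0],X[1],.144],Rdown(SEAT[2]),o))
```

```text
t 10.53 pos [0.5247 0.117  0.1611] F [ 0.8 -0.8 -1.7] M [-0.01  0.01 -0.  ] gap 0.011 q [0.13 0.37 1.72 0.   1.05 0.54]
(array([ 0.3126, -0.078 ,  0.0568]), array([-0.0016,  0.0009, -0.0193]))
```

Request:
jog_arm(targets=[[0.313,-0.078,0.03,0,0,-0.019,0],[0.313,-0.078,0.09,0,0,-0.019,0],[0.313,-0.078,0.13,0,0,-0.019,0],[0.313,-0.078,0.13,0,0,-0.019,0],[0.313,-0.078,0.13,0,0,-0.019,0],[0.313,-0.078,0.13,0,0,-0.019,0]])

```text
time: 11.03
ee_pos: [0.5412, 0.209, 0.1236]
ee_rot: [[0.371, 0.929, -0.001], [0.929, -0.371, -0.001], [-0.001, -0.001, -1.0]]
force: [0.5, -0.3, -1.2]
finger_gap: 0.0107
```

```bash
cat >> h.py <<'E'
def pose3(q,R,P):  # plate frame: R columns, origin q
    return np.asarray(P)@R.T+q
E
python3 - <<'E'
from h import *
import pickle
o=st()
for w in("side","top"):
    p=bot.capture(w); pickle.dump((p,o),open(w+"_flat.pkl","wb"))
    if w=="side": crop(p,"s10",250,110,370,200,6)
    else: crop(p,"t10",225,125,345,240,5)
E
```

```text
t 11.03 pos [0.5412 0.209  0.1236] F [ 0.5 -0.3 -1.2] M [0.03 0.01 0.  ] gap 0.0107 q [ 0.29  0.49  1.64 -0.    1.01  0.67]
```

View pics/s10.png

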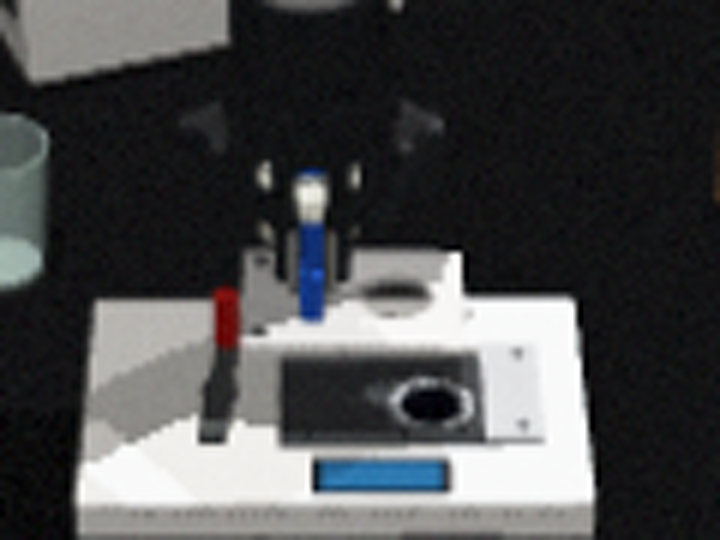

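View pics/t10.png

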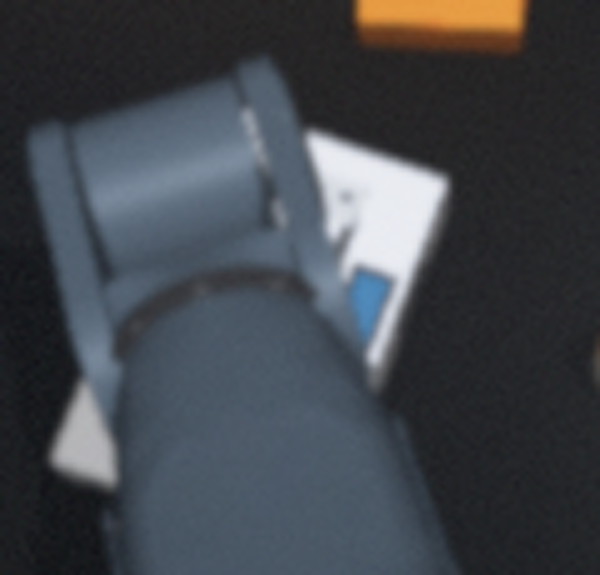

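```bash
cat >> h.py <<'E'
def plate_edges():
    # plate frame with origin at plate_grip
    E=[]
    def bx(x0,x1,y0,y1,z0,z1):
        for z in(z0,z1): E.extend(box(x0,x1,y0,y1,z))
    bx(-.035,.075,-.04,.04,-.021,-.015); bx(-.006,.006,-.023,.023,-.015,.015)
    return E
def overlay(p,q,R,name,win,s,extra=None):
    x0,y0,x1,y1=win; im=cv2.resize(p["color"][y0:y1,x0:x1],None,fx=s,fy=s,interpolation=cv2.INTER_CUBIC)
    def d(a,b,c):
        P=(proj(p,np.array([a,b]))-[x0,y0]+.5)*s; cv2.line(im,tuple(int(v) for v in P[0].round()),tuple(int(v) for v in P[1].round()),c,1,cv2.LINE_AA)
    for a,b in plate_edges(): d(np.asarray(a)@R.T+q,np.asarray(b)@R.T+q,(0,200,0))
    for a,b in POCK+DECK+LIP: 
        P=pose(SEAT,np.array([a,b])); d(P[0],P[1],(0,0,255))
    cv2.imwrite(f"pics/{name}.png",im)
def plateR(o):  # plate axes from tool: x=tool y, y=tool x, z=-tool z
    R=np.array(o["ee_rot"]); return np.stack([R[:,1],R[:,0],-R[:,2]],1)
ZA=.0418
def gripA(o): return np.array(o["ee_pos"])-np.array(o["ee_rot"])[:,2]*ZA
def gripB(o): return np.array(o["ee_pos"])-np.array(o["ee_rot"])[:,2]*(ZA-.0325)+[0,0,.0325]
E
python3 - <<'E'
from h import *
import pickle
p,o=pickle.load(open("side_flat.pkl","rb"))
overlay(p,gripA(o),plateR(o),"o1",(255,130,355,205),8)
E
```

```text
(no output)
```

View pics/o1.png

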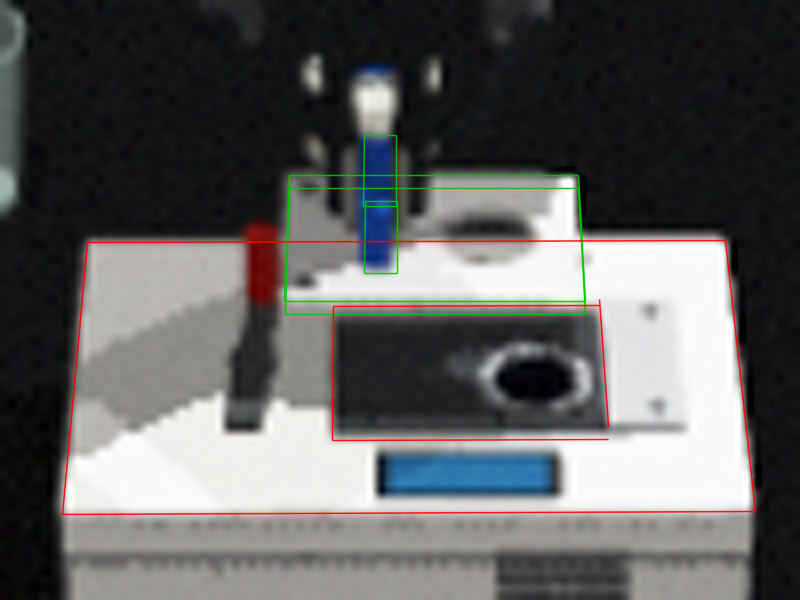

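Request:
jog_arm(targets=[[0,0.03,0,0.08,0,0,0],[0,0.05,0,0.125,0,0,0],[0,0.05,0,0.125,0,0,0],[0,0.05,0,0.125,0,0,0],[0,0.05,0,0.125,0,0,0]])

```text
time: 11.55
ee_pos: [0.5551, 0.2044, 0.124]
ee_rot: [[0.371, 0.913, -0.172], [0.929, -0.365, 0.069], [-0.0, -0.185, -0.983]]
force: [-1.2, -0.7, -2.5]
finger_gap: 0.0111
```

Run:
```python
from h import *
import pickle
o=st(); print(np.round(o["ee_rot"],3).tolist())
p=bot.capture("side"); pickle.dump((p,o),open("side_tilt.pkl","wb"))
overlay(p,gripA(o),plateR(o),"oA",(255,130,355,205),6)
overlay(p,gripB(o),plateR(o),"oB",(255,130,355,205),6)
cv2.imwrite("pics/oAB.png",np.vstack([cv2.imread("pics/oA.png")[:300],cv2.imread("pics/oB.png")[:300]]))
print(gripA(o),gripB(o))
```

```text
t 11.55 pos [0.5551 0.2044 0.124 ] F [-1.2 -0.7 -2.5] M [-0.02 -0.16 -0.01] gap 0.0111 q [0.22 0.59 1.49 0.11 1.22 0.55]
[[0.371, 0.913, -0.172], [0.929, -0.365, 0.069], [-0.0, -0.185, -0.983]]
[0.56229626 0.20157398 0.16509448] [0.55670606 0.20380462 0.16565667]
```

View pics/oAB.png

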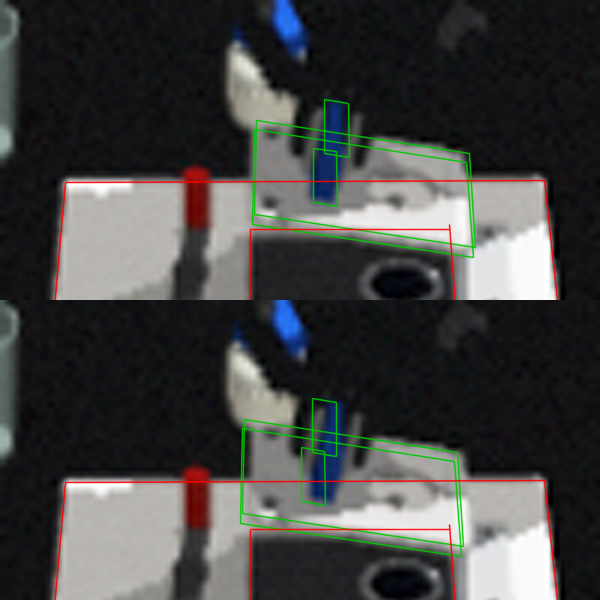

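```bash
cat >> h.py <<'E'
def tcp_for_toe(xs,ys,zs,a,dyaw=0.):
    """reported-TCP pose so the toe lower edge is at seat-frame (xs,ys) and height zs above seat floor, tilt a (heel up)"""
    c,s=np.cos(SEAT[2]+dyaw),np.sin(SEAT[2]+dyaw)
    X=np.array([c,s,0]);Y=np.array([-s,c,0]);Z=np.array([0,0,1.])
    x=np.cos(a)*X-np.sin(a)*Z; z=np.sin(a)*X+np.cos(a)*Z; Rp=np.stack([x,Y,z],1)
    toe=s2w([xs,ys,.079+zs])[0]; grip=toe-Rp@[.075,0,-.021]
    Rt=np.stack([Y,x,-z],1); return grip-ZA*z, Rt
def toe_now(o):
    R=plateR(o); g=gripA(o); T=g+R@[.075,0,-.021]; H=g+R@[-.035,0,-.021]
    c,s=np.cos(SEAT[2]),np.sin(SEAT[2])
    f=lambda P:np.array([c*(P[0]-SEAT[0])+s*(P[1]-SEAT[1]),-s*(P[0]-SEAT[0])+c*(P[1]-SEAT[1]),P[2]-.079])*1e3
    return f(T).round(2),f(H).round(2)
E
python3 - <<'E'
from h import *
o=st(); print(toe_now(o)); a=.187
for z in(.03,.015,.003): print(z,*rel(*tcp_for_toe(.042,-.0007,z,a),o))
E
```

```text
t 11.6 pos [0.5549 0.2048 0.1242] F [-0.8 -0.1 -1.8] M [-0.01 -0.09 -0.03] gap 0.0107 q [0.22 0.58 1.49 0.11 1.22 0.55]
(array([54.22, -1.98, 51.71]), array([-53.88,  -1.53,  72.09]))
0.03 [ 0.003  -0.0267  0.0785] [ 0.0005 -0.0005 -0.0027]
0.015 [ 0.003  -0.0174  0.1276] [ 0.0005 -0.0005 -0.0027]
0.003 [ 0.003  -0.01    0.1669] [ 0.0005 -0.0005 -0.0027]
```

Request:
jog_arm(targets=[[0.003,-0.027,0.03,0,0,-0.0027,0],[0.003,-0.027,0.0785,0,0,-0.0027,0],[0.003,-0.0174,0.115,0,0,-0.0027,0],[0.003,-0.0165,0.131,0,0,-0.0027,0],[0.003,-0.0165,0.131,0,0,-0.0027,0]])

```text
time: 12.02
ee_pos: [0.5435, 0.2103, 0.0852]
ee_rot: [[0.366, 0.914, -0.175], [0.931, -0.36, 0.068], [-0.0, -0.188, -0.982]]
force: [0.2, -0.2, -2.0]
finger_gap: 0.0108
```

Run:
```python
from h import *
import pickle
o=st(); print(toe_now(o)); a=.187
p=bot.capture("side"); pickle.dump((p,o),open("side_n.pkl","wb"))
overlay(p,gripA(o),plateR(o),"o3",(265,140,350,200),9)
crop(p,"s11",265,140,350,200,9)
for z in(.008,.003): print(z,*rel(*tcp_for_toe(.042,-.0007,z,a),o))
```

```text
t 12.02 pos [0.5435 0.2103 0.0852] F [ 0.2 -0.2 -2. ] M [-0.03 -0.11  0.02] gap 0.0108 q [0.23 0.62 1.54 0.12 1.14 0.55]
(array([41.62, -0.67, 12.51]), array([-66.43,  -0.7 ,  33.15]))
0.008 [-0.      0.0042  0.015 ] [-0.0012  0.0003  0.0002]
0.003 [0.     0.0073 0.0313] [-0.0012  0.0003  0.0002]
```

View pics/o3.png

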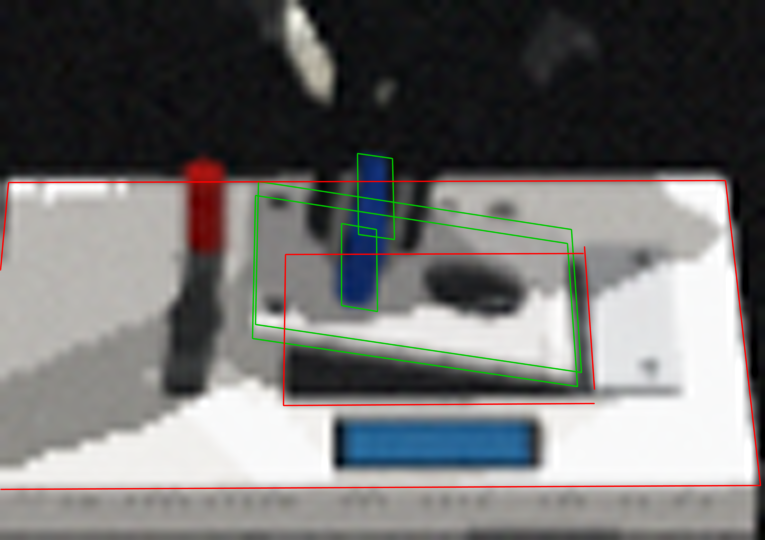

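View pics/s11.png

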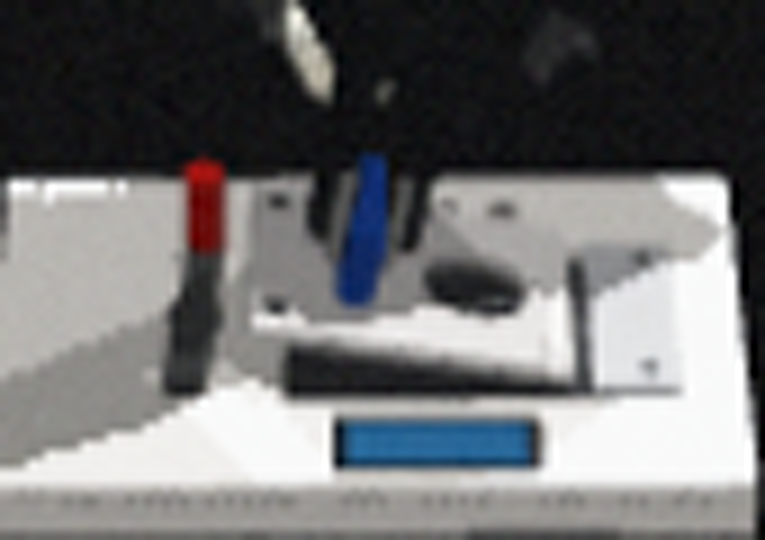

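Request:
jog_arm(targets=[[0,0.003,0.01,0,0,0,0],[0,0.0045,0.018,0,0,0,0],[0,0.0045,0.018,0,0,0,0]])

```text
time: 12.32
ee_pos: [0.5446, 0.2102, 0.0804]
ee_rot: [[0.367, 0.914, -0.173], [0.93, -0.36, 0.069], [0.001, -0.186, -0.982]]
force: [0.3, 0.3, -2.1]
finger_gap: 0.0107
```

Request:
jog_arm(targets=[[0,0.0015,0.006,0,0,0,0],[0,0.0025,0.011,0,0,0,0],[0,0.0025,0.011,0,0,0,0]])

```text
time: 12.57
ee_pos: [0.5446, 0.2102, 0.0769]
ee_rot: [[0.366, 0.914, -0.173], [0.93, -0.36, 0.069], [0.001, -0.187, -0.982]]
force: [-0.2, 0.7, -1.8]
finger_gap: 0.0106
```

Run:
```python
from h import *
o=st(); print(toe_now(o))
```

```text
t 12.57 pos [0.5446 0.2102 0.0769] F [-0.2  0.7 -1.8] M [-0.06 -0.08  0.  ] gap 0.0106 q [0.23 0.63 1.55 0.12 1.12 0.55]
(array([42.67, -0.42,  4.35]), array([-65.39,  -0.44,  24.88]))
```

Request:
jog_arm(targets=[[0,0.0006,0.0033,0,0,0,0],[0,0.0012,0.0066,0,0,0,0],[0,0.0012,0.0066,0,0,0,0]])

```text
time: 12.82
ee_pos: [0.5446, 0.2102, 0.075]
ee_rot: [[0.366, 0.914, -0.173], [0.93, -0.36, 0.069], [0.001, -0.187, -0.982]]
force: [-0.2, 0.0, -1.8]
finger_gap: 0.0108
```

Request:
jog_arm(targets=[[0,0.0006,0.0033,0,0,0,0],[0,0.0006,0.0033,0,0,0,0]])

```text
time: 12.98
ee_pos: [0.5446, 0.2102, 0.074]
ee_rot: [[0.366, 0.914, -0.173], [0.93, -0.36, 0.069], [0.001, -0.187, -0.982]]
force: [-0.3, -0.0, -2.4]
finger_gap: 0.0108
```

Request:
jog_arm(targets=[[0,0.0006,0.0033,0,0,0,0],[0,0.0006,0.0033,0,0,0,0]])

```text
time: 13.15
ee_pos: [0.5446, 0.2104, 0.0733]
ee_rot: [[0.366, 0.914, -0.173], [0.93, -0.36, 0.069], [0.001, -0.186, -0.982]]
force: [-1.0, -0.5, 1.9]
finger_gap: 0.011
```

Run:
```python
from h import *
o=st(); print(toe_now(o))
```

```text
t 13.15 pos [0.5446 0.2104 0.0733] F [-1.  -0.5  1.9] M [-0.12  0.12 -0.04] gap 0.011 q [0.23 0.64 1.55 0.12 1.11 0.55]
(array([42.67, -0.24,  0.77]), array([-65.41,  -0.27,  21.27]))
```

Request:
jog_arm(targets=[[0,0.0,-0.0023,0,0,0,0],[0,0.0065,-0.0036,0,0,0,0],[0,0.013,-0.0048,0,0,0,0],[0,0.0196,-0.006,0,0,0,0],[0,0.0196,-0.006,0,0,0,0]])

```text
time: 13.57
ee_pos: [0.5507, 0.2078, 0.0737]
ee_rot: [[0.367, 0.914, -0.173], [0.93, -0.36, 0.069], [0.001, -0.186, -0.983]]
force: [0.4, 0.2, -2.0]
finger_gap: 0.0106
```

Run:
```python
from h import *
o=st(); print(toe_now(o))
```

```text
t 13.57 pos [0.5507 0.2078 0.0737] F [ 0.4  0.2 -2. ] M [-0.03 -0.12  0.03] gap 0.0106 q [0.23 0.64 1.53 0.12 1.12 0.54]
(array([49.27, -0.42,  1.19]), array([-58.8 ,  -0.41,  21.67]))
```

Request:
jog_arm(targets=[[0,0.0065,-0.0012,0,0,0,0],[0,0.013,-0.0025,0,0,0,0],[0,0.013,-0.0025,0,0,0,0]])

```text
time: 13.82
ee_pos: [0.5544, 0.2064, 0.0738]
ee_rot: [[0.367, 0.914, -0.173], [0.93, -0.36, 0.069], [0.001, -0.186, -0.983]]
force: [-0.8, -0.5, -1.9]
finger_gap: 0.011
```

Request:
jog_arm(targets=[[0,0.0035,-0.0007,0,0,0,0],[0,0.005,-0.001,0,0,0,0],[0,0.005,-0.001,0,0,0,0]])

```text
time: 14.07
ee_pos: [0.5555, 0.206, 0.0738]
ee_rot: [[0.366, 0.914, -0.173], [0.93, -0.36, 0.069], [0.001, -0.186, -0.982]]
force: [-0.4, 0.4, -1.6]
finger_gap: 0.0108
```

Run:
```python
from h import *
o=st(); print(toe_now(o))
p=bot.capture("side")
overlay(p,gripA(o),plateR(o),"o4",(265,140,350,200),9)
crop(p,"s12",265,140,350,200,9)
```

```text
t 14.07 pos [0.5555 0.206  0.0738] F [-0.4  0.4 -1.6] M [-0.07 -0.1   0.02] gap 0.0108 q [0.22 0.65 1.52 0.12 1.13 0.54]
(array([54.37, -0.36,  1.28]), array([-53.7 ,  -0.38,  21.79]))
```

View pics/o4.png

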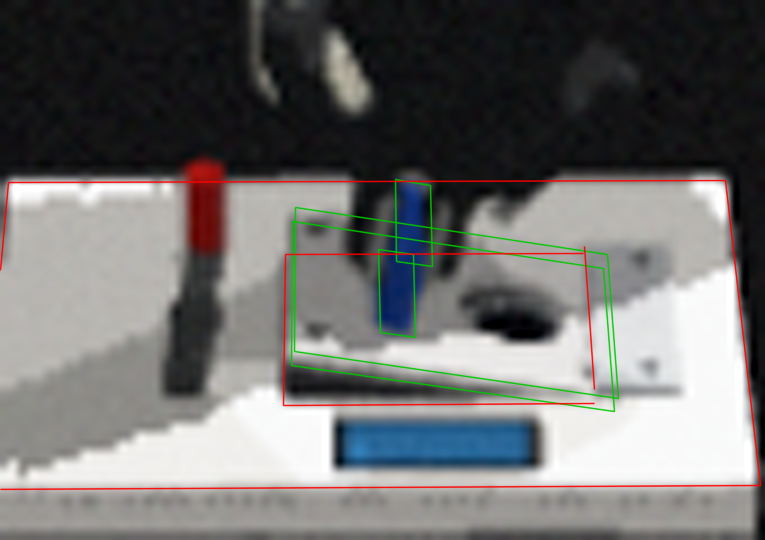

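View pics/s12.png

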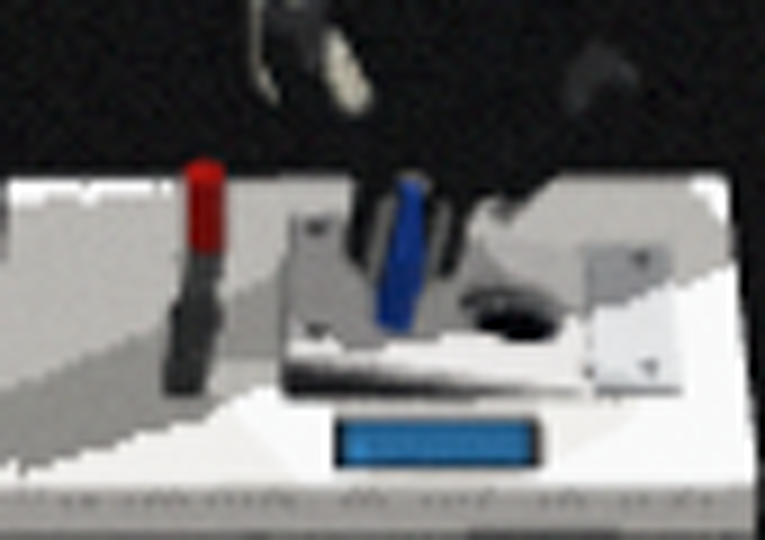

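Run:
```python
from h import *
o=st(); print(toe_now(o))
for a in(.16,.13,.10,.075): print(a,*rel(*tcp_for_toe(.0545,-.0003,.0012,a),o))
```

```text
t 14.12 pos [0.5554 0.206  0.0738] F [-0.   0.5 -1.5] M [-0.07 -0.14  0.03] gap 0.011 q [0.22 0.65 1.52 0.12 1.13 0.54]
(array([54.32, -0.35,  1.27]), array([-53.75,  -0.37,  21.78]))
0.16 [0.0002 0.0026 0.007 ] [-0.0184 -0.0005  0.0001]
0.13 [0.0002 0.005  0.0144] [-0.0384 -0.0005  0.0001]
0.1 [0.0001 0.0077 0.0217] [-0.0584 -0.0005  0.0001]
0.075 [0.0001 0.01   0.0278] [-0.075  -0.0005  0.0001]
```

Request:
jog_arm(targets=[[0,0.0026,0.007,-0.0184,0,0,0],[0,0.005,0.0144,-0.0384,0,0,0],[0,0.0077,0.0217,-0.0584,0,0,0],[0,0.01,0.0278,-0.075,0,0,0],[0,0.01,0.0278,-0.075,0,0,0]])

```text
time: 14.53
ee_pos: [0.5561, 0.2057, 0.065]
ee_rot: [[0.366, 0.928, -0.069], [0.931, -0.365, 0.028], [0.0, -0.074, -0.997]]
force: [0.2, 0.2, -0.7]
finger_gap: 0.011
```

Run:
```python
from h import *
o=st(); print(toe_now(o))
```

```text
t 14.53 pos [0.5561 0.2057 0.065 ] F [ 0.2  0.2 -0.7] M [-0.07 -0.02 -0.06] gap 0.011 q [0.25 0.62 1.6  0.05 0.99 0.6 ]
(array([53.83, -0.31,  1.13]), array([-55.87,  -0.39,   9.31]))
```

Request:
jog_arm(targets=[[0,0.0035,-0.0003,0,0,0,0],[0,0.006,-0.0004,0,0,0,0],[0,0.006,-0.0004,0,0,0,0]])

```text
time: 14.78
ee_pos: [0.5588, 0.2047, 0.0652]
ee_rot: [[0.367, 0.928, -0.07], [0.93, -0.366, 0.028], [0.001, -0.075, -0.997]]
force: [0.3, 0.3, -2.5]
finger_gap: 0.0107
```

Request:
jog_arm(targets=[[0,0.0025,-0.0002,0,0,0,0],[0,0.0025,-0.0002,0,0,0,0]])

```text
time: 14.95
ee_pos: [0.5593, 0.2044, 0.0651]
ee_rot: [[0.367, 0.928, -0.07], [0.93, -0.366, 0.028], [0.001, -0.075, -0.997]]
force: [0.4, -0.3, -2.4]
finger_gap: 0.0105
```

Request:
jog_arm(targets=[[0,0.0025,-0.0002,0,0,0,0],[0,0.0025,-0.0002,0,0,0,0]])

```text
time: 15.12
ee_pos: [0.5595, 0.2044, 0.065]
ee_rot: [[0.367, 0.928, -0.071], [0.93, -0.365, 0.028], [0.001, -0.076, -0.997]]
force: [-2.7, 1.3, -0.4]
finger_gap: 0.0105
```

Run:
```python
from h import *
o=st(); print(toe_now(o))
```

```text
t 15.12 pos [0.5595 0.2044 0.065 ] F [-2.7  1.3 -0.4] M [ 0.24  0.43 -0.07] gap 0.0105 q [0.25 0.62 1.59 0.05 0.99 0.59]
(array([57.45, -0.33,  1.09]), array([-52.23,  -0.32,   9.45]))
```

Run:
```python
from h import *
o=st(); print(toe_now(o))
for a in(.075,.05,.035,.02,.01,.0): print(a,*rel(*tcp_for_toe(.0559,-.0003,.0010,a),o))
```

```text
t 15.12 pos [0.5595 0.2044 0.065 ] F [-2.7  1.3 -0.4] M [ 0.24  0.43 -0.07] gap 0.0105 q [0.25 0.62 1.59 0.05 0.99 0.59]
(array([57.45, -0.33,  1.09]), array([-52.23,  -0.32,   9.45]))
0.075 [ 0.    -0.005  0.001] [-0.0007 -0.0004 -0.    ]
0.05 [ 0.     -0.0032  0.0072] [-0.0174 -0.0004 -0.    ]
0.035 [ 0.     -0.0021  0.0109] [-0.0274 -0.0004 -0.    ]
0.02 [ 0.     -0.0008  0.0146] [-0.0374 -0.0004 -0.    ]
0.01 [0.    0.    0.017] [-0.0441 -0.0004 -0.    ]
0.0 [0.     0.0009 0.0195] [-0.0507 -0.0004 -0.    ]
```

Request:
jog_arm(targets=[[0,-0.006,0.001,0,0,0,0],[0,-0.0042,0.0072,-0.0174,0,0,0],[0,-0.0031,0.0109,-0.0274,0,0,0],[0,-0.0031,0.0109,-0.0274,0,0,0]])

```text
time: 15.45
ee_pos: [0.5585, 0.2048, 0.0618]
ee_rot: [[0.366, 0.93, -0.03], [0.931, -0.366, 0.013], [0.001, -0.033, -0.999]]
force: [0.7, 0.7, -1.6]
finger_gap: 0.0107
```

Run:
```python
from h import *
o=st(); print(toe_now(o))
for a in(.02,.01,.0): print(a,*rel(*tcp_for_toe(.0559,-.0003,.0010,a),o))
```

```text
t 15.45 pos [0.5585 0.2048 0.0618] F [ 0.7  0.7 -1.6] M [-0.06  0.    0.01] gap 0.0107 q [0.26 0.61 1.62 0.02 0.94 0.62]
(array([55.68, -0.3 ,  1.13]), array([-54.26,  -0.37,   4.75]))
0.02 [0.0001 0.0017 0.0036] [-0.0087 -0.0004  0.0004]
0.01 [0.0001 0.0024 0.0061] [-0.0153 -0.0004  0.0004]
0.0 [0.0001 0.0032 0.0086] [-0.022  -0.0004  0.0004]
```

Request:
jog_arm(targets=[[0,0.0014,0.0036,-0.0087,0,0,0],[0,0.002,0.0061,-0.0153,0,0,0],[0,0.0026,0.0086,-0.022,0,0,0],[0,0.0026,0.0086,-0.022,0,0,0]])

```text
time: 15.78
ee_pos: [0.5594, 0.2045, 0.0593]
ee_rot: [[0.366, 0.931, 0.0], [0.931, -0.366, 0.001], [0.001, 0.0, -1.0]]
force: [0.8, -1.2, -1.0]
finger_gap: 0.0107
```

Request:
jog_arm(targets=[[0,0,0.0015,0,0,0,0],[0,0,0.0025,0,0,0,0],[0,0,0.0025,0,0,0,0]])

```text
time: 16.03
ee_pos: [0.5594, 0.2045, 0.0592]
ee_rot: [[0.366, 0.93, -0.001], [0.93, -0.366, 0.001], [0.001, -0.001, -1.0]]
force: [-4.0, -0.5, 7.6]
finger_gap: 0.0106
```

Run:
```python
from h import *
o=st(); print(toe_now(o))
```

```text
t 16.03 pos [0.5594 0.2045 0.0592] F [-4.  -0.5  7.6] M [-0.18  0.58 -0.  ] gap 0.0106 q [0.27 0.6  1.64 0.   0.9  0.65]
(array([55.94, -0.28,  0.95]), array([-54.06,  -0.29,   1.08]))
```

Request:
jog_arm(targets=[[0,0,-0.0015,0,0,0,0],[0,0,-0.0015,0,0,0,0.1],[0,0,-0.0015,0,0,0,0.2],[0,0,-0.0015,0,0,0,0.35],[0,0,-0.0015,0,0,0,0.4],[0,0,-0.0015,0,0,0,0.4]])

```text
time: 16.53
ee_pos: [0.5594, 0.2044, 0.0589]
ee_rot: [[0.366, 0.93, -0.001], [0.93, -0.366, 0.001], [0.001, -0.001, -1.0]]
force: [0.7, -0.1, 0.8]
finger_gap: 0.034
```

Run:
```python
from h import *
o=st(); 
p=bot.capture("side");crop(p,"s13",265,140,350,200,9)
```

```text
t 16.53 pos [0.5594 0.2044 0.0589] F [ 0.7 -0.1  0.8] M [-0.04 -0.01 -0.01] gap 0.034 q [0.27 0.6  1.64 0.   0.9  0.65]
```

View pics/s13.png

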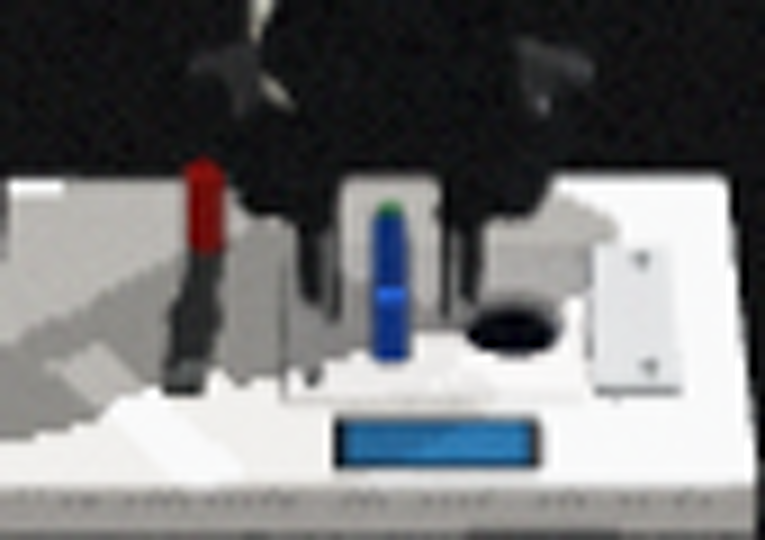

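Request:
jog_arm(targets=[[0,0,-0.06,0,0,0,0.4],[0,0,-0.15,0,0,0,0.4],[0,0,-0.15,0,0,0,0.2],[0,0,-0.15,0,0,0,0.1],[0,0,-0.1,0,0,0,0.1],[0,0,-0.09,0,0,0,0.1],[0,0,-0.09,0,0,0,0.1]])

```text
time: 17.17
ee_pos: [0.5582, 0.2041, 0.0842]
ee_rot: [[0.366, 0.93, -0.004], [0.93, -0.367, 0.0], [-0.001, -0.004, -1.0]]
force: [-0.5, 1.0, -0.2]
finger_gap: 0.0082
```

Request:
jog_arm(targets=[[0,0,0.004,0,0,0,0.1],[0,0,0.007,0,0,0,0.1],[0,0,0.007,0,0,0,0.1]])

```text
time: 17.42
ee_pos: [0.5595, 0.2045, 0.0839]
ee_rot: [[0.366, 0.93, -0.001], [0.93, -0.366, 0.001], [0.001, -0.001, -1.0]]
force: [-0.9, 0.1, -0.7]
finger_gap: 0.0083
```

Run:
```python
from h import *
o=st(); 
p=bot.capture("side");crop(p,"s14",265,140,350,200,9)
```

```text
t 17.42 pos [0.5595 0.2045 0.0839] F [-0.9  0.1 -0.7] M [-0.04  0.09 -0.04] gap 0.0083 q [0.27 0.57 1.63 0.   0.95 0.65]
```

View pics/s14.png

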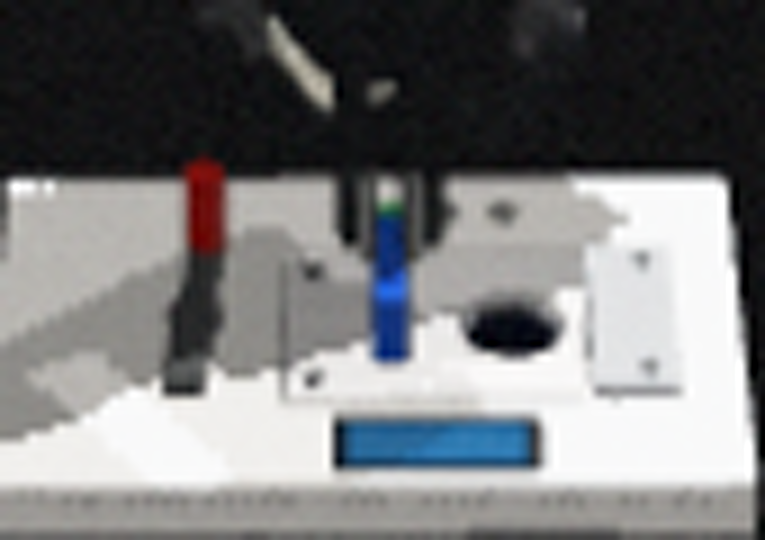

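Request:
jog_arm(targets=[[0,0,0.003,0,0,0,0.1],[0,0,0.003,0,0,0,0.1]])

```text
time: 17.63
ee_pos: [0.5594, 0.2045, 0.083]
ee_rot: [[0.366, 0.93, -0.0], [0.93, -0.366, 0.001], [0.001, -0.001, -1.0]]
force: [0.7, 0.1, 0.3]
finger_gap: 0.0086
```

Request:
jog_arm(targets=[[0,0,0.003,0,0,0,0.1],[0,0,0.003,0,0,0,0.1]])

```text
time: 17.8
ee_pos: [0.5595, 0.2045, 0.0828]
ee_rot: [[0.366, 0.93, -0.0], [0.93, -0.366, 0.001], [0.001, -0.001, -1.0]]
force: [-2.2, -0.8, 6.1]
finger_gap: 0.0089
```

Request:
jog_arm(targets=[[0,0,-0.06,0,0,0,0.1],[0,0,-0.16,0,0,0,0.2],[0,0,-0.18,0,0,0,0.33],[0,0,-0.18,0,0,0,0.33]])

```text
time: 18.13
ee_pos: [0.5606, 0.2047, 0.1383]
ee_rot: [[0.366, 0.93, 0.003], [0.93, -0.366, 0.002], [0.003, 0.002, -1.0]]
force: [0.5, -0.1, -0.0]
finger_gap: 0.028
```

Run:
```python
from h import *
o=st(); print(rel([.515,.265,.136],Rdown(np.radians(-26)),o))
for w in("side","top"):
    p=bot.capture(w); print(knob_theta(p))
    if w=="side": crop(p,"s15",265,140,350,200,9)
```

```text
t 18.13 pos [0.5606 0.2047 0.1383] F [ 0.5 -0.1 -0. ] M [-0.04 -0.03 -0.02] gap 0.028 q [0.27 0.5  1.59 0.   1.05 0.65]
(array([ 0.1311, -0.2152,  0.0076]), array([ 0.0015, -0.0022,  0.0524]))
(np.float64(1.62), np.float64(0.55), 29)
None
```

View pics/s15.png

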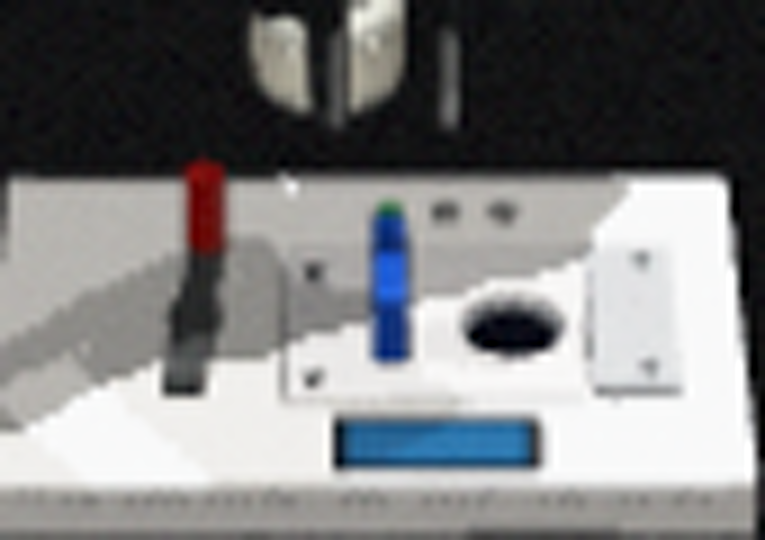

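Plate is flush under the lip: lug at about (390,290), toe behind the lip at (595,310), and only a thin slot line at the heel (285). Now to the knob.

Request:
jog_arm(targets=[[0.131,-0.215,0.008,0,0,0.0524,0.33],[0.131,-0.215,0.008,0,0,0.0524,0.33],[0.131,-0.215,0.008,0,0,0.0524,0.33],[0.131,-0.215,0.008,0,0,0.0524,0.33],[0.131,-0.215,0.008,0,0,0.0524,0.33]])

```text
time: 18.65
ee_pos: [0.5136, 0.2643, 0.1329]
ee_rot: [[0.438, 0.899, -0.002], [0.899, -0.438, 0.0], [-0.0, -0.002, -1.0]]
force: [0.3, -0.6, 0.0]
finger_gap: 0.0281
```

Run:
```python
from h import *
o=st(); print(rel([.515,.265,.066],Rdown(np.radians(-26)),o))
p=bot.capture("side");crop(p,"s16",265,140,350,200,9)
```

```text
t 18.65 pos [0.5136 0.2643 0.1329] F [ 0.3 -0.6  0. ] M [ 0.03 -0.01  0.01] gap 0.0281 q [0.39 0.48 1.64 0.   1.03 0.85]
(array([0.0043, 0.0034, 0.2229]), array([-0.0011,  0.0003,  0.0004]))
```

View pics/s16.png

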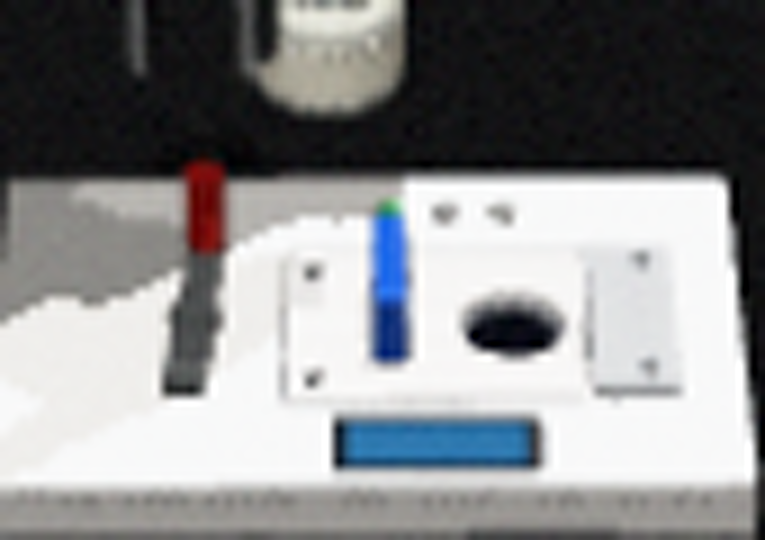

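Request:
jog_arm(targets=[[0.004,0.003,0.06,0,0,0,0.33],[0.004,0.003,0.15,0,0,0,0.33],[0.004,0.003,0.215,0,0,0,0.33],[0.004,0.003,0.222,0,0,0,0.33],[0.004,0.003,0.222,0,0,0,0.33]])

```text
time: 19.12
ee_pos: [0.515, 0.2644, 0.0662]
ee_rot: [[0.439, 0.898, -0.003], [0.898, -0.439, 0.0], [-0.001, -0.002, -1.0]]
force: [0.4, -0.1, -0.1]
finger_gap: 0.0285
```

Run:
```python
from h import *
o=st()
p=bot.capture("side");crop(p,"s17",265,140,350,200,9)
for t,lead in ((1.5,.003),(1.4,.006),(1.2,.007),(1.0,.007),(.8,.007),(.6,.007),(.4,.007),(.2,.007),(.1,.007),(0,.007)):
    C=PIV+.04*np.array([-np.cos(t),np.sin(t)])-lead*np.array([np.sin(t),np.cos(t)]); X=s2w([C[0],C[1],.066])[0]
    yaw=SEAT[2]+np.arctan2(np.cos(t),np.sin(t)); print(t,*rel(X,Rdown(yaw),o))
```

```text
t 19.12 pos [0.515  0.2644 0.0662] F [ 0.4 -0.1 -0.1] M [-0.01 -0.01 -0.01] gap 0.0285 q [0.39 0.57 1.68 0.   0.9  0.85]
1.5 [-0.0009 -0.0335  0.0009] [-0.0017  0.0006 -0.1003]
1.4 [-0.007  -0.056   0.0009] [-0.0017  0.0006 -0.1669]
1.2 [-0.0213 -0.0826  0.001 ] [-0.0018  0.0004 -0.3003]
1.0 [-0.0392 -0.1029  0.0011] [-1.800e-03  2.000e-04 -4.336e-01]
0.8 [-0.0608 -0.1192  0.0011] [-0.0019  0.     -0.5669]
0.6 [-0.0851 -0.1309  0.0012] [-1.900e-03 -2.000e-04 -7.003e-01]
0.4 [-0.1113 -0.1375  0.0012] [-1.900e-03 -4.000e-04 -8.336e-01]
0.2 [-0.1383 -0.1388  0.0013] [-1.900e-03 -6.000e-04 -9.669e-01]
0.1 [-0.1518 -0.1374  0.0013] [-1.9000e-03 -7.0000e-04 -1.0336e+00]
0 [-0.165  -0.1347  0.0013] [-1.9000e-03 -8.0000e-04 -1.1003e+00]
```

View pics/s17.png

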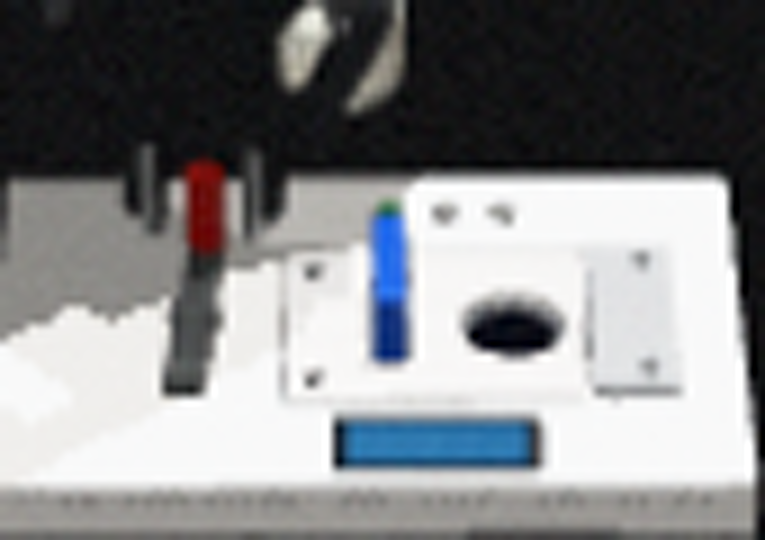

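Request:
jog_arm(targets=[[-0.0009,-0.0335,0,0,0,-0.08,0.33],[-0.006,-0.055,0,0,0,-0.16,0.33],[-0.0145,-0.071,0,0,0,-0.24,0.33],[-0.024,-0.086,0,0,0,-0.32,0.33],[-0.035,-0.098,0,0,0,-0.4,0.33],[-0.047,-0.109,0,0,0,-0.48,0.33],[-0.0605,-0.119,0,0,0,-0.56,0.33],[-0.075,-0.126,0,0,0,-0.64,0.33],[-0.09,-0.132,0,0,0,-0.72,0.33],[-0.105,-0.136,0,0,0,-0.8,0.33],[-0.121,-0.138,0,0,0,-0.88,0.33],[-0.134,-0.1385,0,0,0,-0.945,0.33]])

```text
time: 20.17
ee_pos: [0.4612, 0.2476, 0.0689]
ee_rot: [[-0.825, 0.566, 0.002], [0.566, 0.825, 0.002], [-0.0, 0.003, -1.0]]
force: [-0.4, 1.4, 0.5]
finger_gap: 0.0281
```

Run:
```python
from h import *
o=st()
p=bot.capture("side");crop(p,"s18",255,140,350,200,8); print(knob_theta(p))
for t,lead in ((.2,.007),(.1,.007),(0.05,.007),(0,.007)):
    C=PIV+.04*np.array([-np.cos(t),np.sin(t)])-lead*np.array([np.sin(t),np.cos(t)]); X=s2w([C[0],C[1],.066])[0]
    yaw=SEAT[2]+np.arctan2(np.cos(t),np.sin(t)); print(t,*rel(X,Rdown(yaw),o))
```

```text
t 20.17 pos [0.4612 0.2476 0.0689] F [-0.4  1.4  0.5] M [ 0.23  0.03 -0.01] gap 0.0281 q [ 0.4   0.48  1.83  0.    0.83 -0.57]
(np.float64(0.62), np.float64(1.09), 3)
0.2 [ 0.0008 -0.0097  0.0098] [ 0.0022  0.0003 -0.0173]
0.1 [-0.0025 -0.0228  0.0098] [ 0.0022  0.0004 -0.0839]
0.05 [-0.0047 -0.0292  0.0097] [ 0.0022  0.0005 -0.1173]
0 [-0.0072 -0.0355  0.0097] [ 0.0022  0.0006 -0.1506]
```

View pics/s18.png

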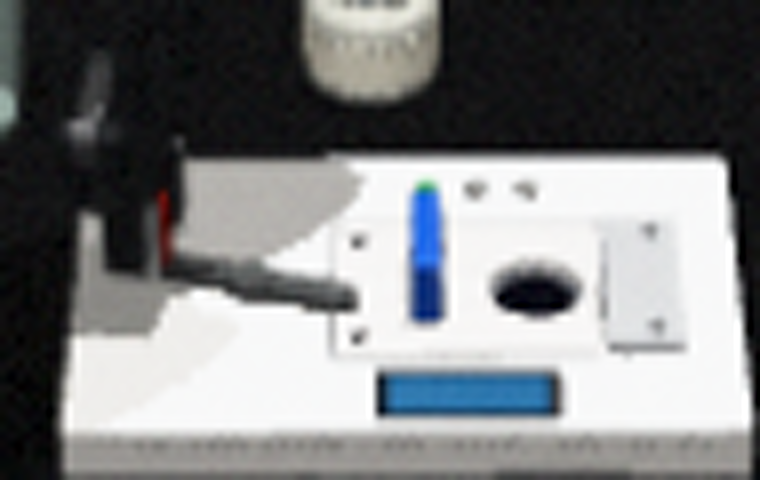

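Request:
jog_arm(targets=[[0.0,-0.012,0,0,0,-0.03,0.33],[-0.0025,-0.0228,0,0,0,-0.084,0.33],[-0.0047,-0.0292,0,0,0,-0.117,0.33],[-0.0047,-0.0292,0,0,0,-0.117,0.33]])

```text
time: 20.55
ee_pos: [0.4572, 0.2395, 0.0685]
ee_rot: [[-0.908, 0.419, 0.001], [0.419, 0.908, 0.002], [-0.001, 0.002, -1.0]]
force: [0.7, 0.2, 0.6]
finger_gap: 0.0284
```

Request:
jog_arm(targets=[[-0.001,-0.005,0,0,0,-0.02,0.33],[-0.001,-0.007,0,0,0,-0.03,0.33],[-0.001,-0.007,0,0,0,-0.03,0.33]])

```text
time: 20.8
ee_pos: [0.4563, 0.2376, 0.0679]
ee_rot: [[-0.925, 0.379, 0.001], [0.379, 0.925, 0.002], [-0.0, 0.002, -1.0]]
force: [0.5, 1.1, 1.1]
finger_gap: 0.028
```

Run:
```python
from h import *
o=st()
p=bot.capture("side");crop(p,"s19",255,140,350,200,8)
for t,lead in ((0,.007),):
    C=PIV+.04*np.array([-np.cos(t),np.sin(t)])-lead*np.array([np.sin(t),np.cos(t)]); X=s2w([C[0],C[1],.066])[0]
    yaw=SEAT[2]+np.arctan2(np.cos(t),np.sin(t)); print(t,*rel(X,Rdown(yaw),o))
```

```text
t 20.8 pos [0.4563 0.2376 0.0679] F [0.5 1.1 1.1] M [ 0.06 -0.13  0.02] gap 0.028 q [ 0.39  0.47  1.85  0.    0.82 -0.79]
0 [-0.0019  0.0011  0.0062] [ 0.0011  0.     -0.0088]
```

View pics/s19.png

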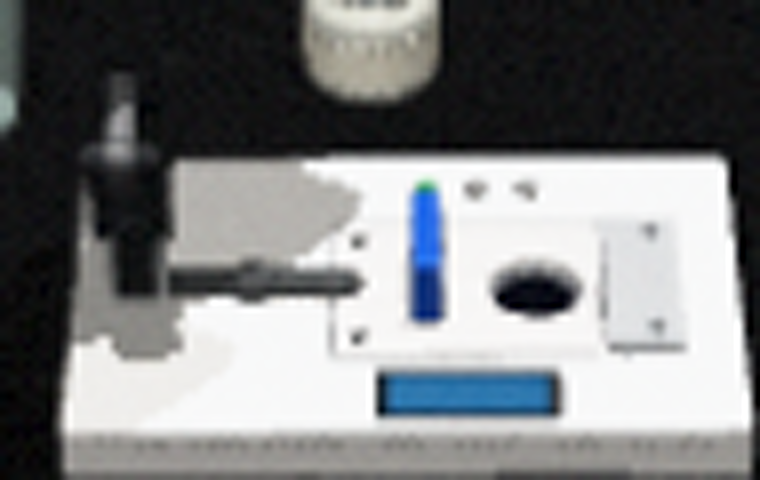

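Nearly closed; push on until the stop is felt.

Request:
jog_arm(targets=[[0,-0.003,0,0,0,0,0.33],[0,-0.006,0,0,0,0,0.33],[0,-0.006,0,0,0,0,0.33]])

```text
time: 21.1
ee_pos: [0.4559, 0.2368, 0.0677]
ee_rot: [[-0.926, 0.378, 0.002], [0.378, 0.926, 0.003], [-0.0, 0.004, -1.0]]
force: [2.5, 7.8, -0.6]
finger_gap: 0.0284
```

Request:
jog_arm(targets=[[0,-0.003,0,0,0,0,0.33],[0,-0.003,0,0,0,0,0.33]])

```text
time: 21.27
ee_pos: [0.4558, 0.2366, 0.0677]
ee_rot: [[-0.926, 0.379, 0.003], [0.379, 0.926, 0.004], [-0.001, 0.005, -1.0]]
force: [2.2, 13.3, -2.5]
finger_gap: 0.0279
```

Request:
jog_arm(targets=[[0,0.014,0,0,0,0,0.33],[0,0.026,0,0,0,0,0.33],[0,0.026,-0.05,0,0,0,0.33],[0,0.026,-0.18,0,0,0,0.33],[0,0.026,-0.3,0,0,0,0.33],[0,0.026,-0.4,0,0,0,0.33],[0,0.026,-0.4,0,0,0,0.33]])

```text
time: 21.85
ee_pos: [0.46, 0.243, 0.1929]
ee_rot: [[-0.926, 0.377, 0.007], [0.377, 0.926, 0.004], [-0.005, 0.006, -1.0]]
force: [0.8, 0.1, 0.4]
finger_gap: 0.0287
```

Request:
jog_arm(targets=[[0.3,0.35,-0.15,0,0,0,0.4],[0.3,0.35,-0.15,0,0,0,0.4],[0.3,0.35,-0.15,0,0,0,0.4],[0.3,0.35,-0.15,0,0,0,0.4],[0.7,0.7,-0.15,0,0,0,0.4],[0.7,0.7,-0.15,0,0,0,0.4],[0.7,0.7,-0.15,0,0,0,0.4],[0.7,0.7,-0.15,0,0,0,0.4],[0.7,0.7,-0.15,0,0,0,0.4]])

```text
time: 22.6
ee_pos: [0.3391, 0.5197, 0.2314]
ee_rot: [[-0.928, 0.374, -0.002], [0.374, 0.928, 0.001], [0.002, 0.0, -1.0]]
force: [-0.2, 0.3, -0.6]
finger_gap: 0.0345
```

Run:
```python
from h import *
import pickle
o=st()
for w in("side","top"):
    p=bot.capture(w); pickle.dump(p,open(w+"_end.pkl","wb")); print(w,knob_theta(p)); cv2.imwrite(f"pics/{w}_end.png",p["color"])
    if w=="side": crop(p,"s20",255,140,350,200,8)
    else: crop(p,"t20",225,135,325,240,6)
```

```text
t 22.6 pos [0.3391 0.5197 0.2314] F [-0.2  0.3 -0.6] M [-0.01  0.01  0.02] gap 0.0345 q [ 0.92  0.45  1.42  0.    1.27 -0.27]
side (np.float64(-0.02), np.float64(0.31), 40)
top (np.float64(0.02), np.float64(0.61), 13)
```

View pics/s20.png

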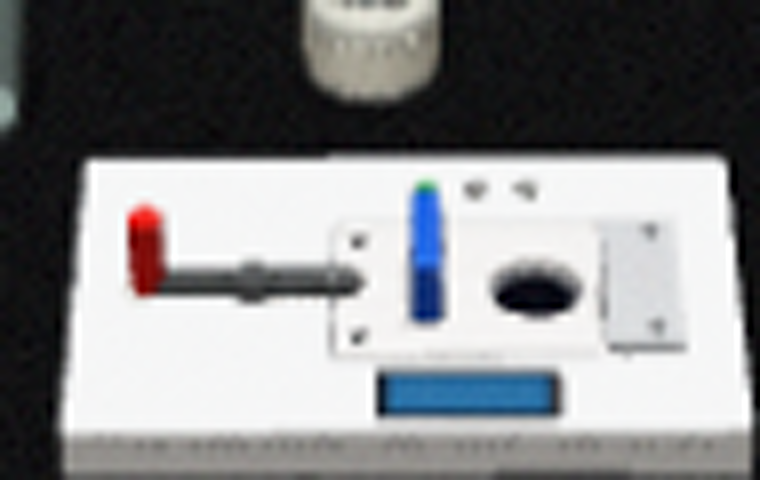

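View pics/t20.png

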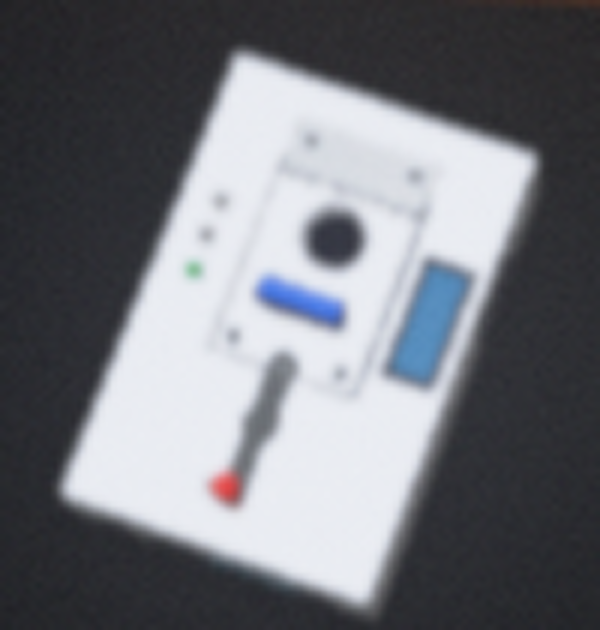

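View pics/top_end.png

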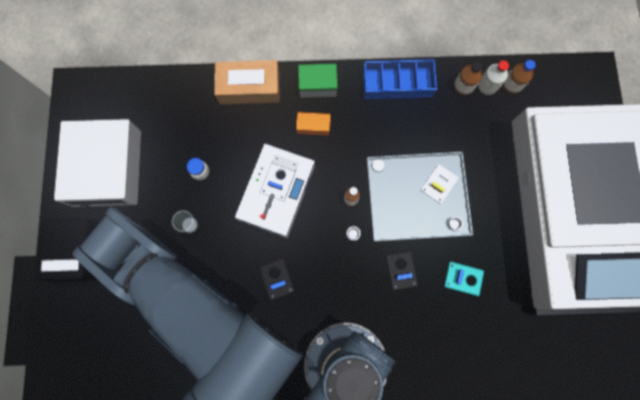

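Run:
```python
from h import *
print(bot.close_job()); st()
```

```text
the job is handed in; nothing more can be done
None
the job is handed in; nothing more can be done
```

The blue-gripped plate is fitted in the analyser, its latch is closed over the heel, and the job is handed in at about 22.7 s of the 67 s allowed. No verdict is reported at hand-in.

**What I did**
- I swung the latch open to its stop (camera readings of 1.62 to 1.65 rad).
- I took the plate from the tray by its blue lug and tilted it about 10.7° heel-up. I felt the toe touch the seat floor, slid it under the lip and eased the tilt to about 4°. I pushed it to the pocket end, backed off about 1.5 mm and lowered it flat.
- I swung the latch back until the stop pushed back with about 13 N, then moved the arm clear.

**Final checks**
- **Plate height:** pressing lightly on the lug put its top within about 0.3 mm of the fully seated height.
- **Latch:** the two cameras read −0.02 and +0.02 rad, so it is closed.
- **Everything else:** by eye in the last top picture, the yellow plate and other things are where they started. The gripper was touching nothing, and the highest force I read was about 16 N.

**What disagreed**
- **Finger tips:** they sat about 32 mm higher along the tool than the reported tool point. I found this when the first close on the knob met nothing, and corrected it by touching the knob top.
- **Camera against touch:** these differed by about 1 mm in x and z. I relied on touch for the final fit.

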